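Brush out the used vessels and change over the tissue bath

TASK

Wash up at the tissue bath: take the brush from its pot and scrub the used vessels one after another where they stand - first the bath vessel on the bath plate, then the tall white beaker if there is one, then the short white beaker if there is one - each time taking the brush right to the bottom, up most of the way to the rim, and right down to the bottom again. Stand the brush back in its pot, and change the two steel vessels over, so that the scrubbed one stands upright in the middle of the drain tray and the fresh one upright in the middle of the bath plate. Leave the white beakers standing upright on the bench, do not disturb the other things on it, and if anything gets knocked or slips on the way, put it right.

Things in the scene. Friction and masses are not known exactly. Their poses are not given: they have to be found in the camera images.
- bath_vessel: the used bath vessel: plain open heavy-bottomed steel cup, 112 mm tall, slightly conical (outside diameter 58 mm at the foot, 66 mm at the rim), wall 3.5 mm, inner floor 5 mm above its underside, 0.22 kg, loose; starts upright on the bath plate. Origin: centre of its underside, z up along its axis. Can be gripped round the outside from above, just below the rim.
- fresh_vessel: the fresh bath vessel: plain open steel cup like the used one but shorter and wider, 90 mm tall, outside diameter 60 mm at the foot, 68 mm at the rim, wall 3.5 mm, inner floor 5 mm above its underside, 0.2 kg, loose; starts upright on the drain tray. Origin: centre of its underside, z up along its axis.
- tall_beaker: used tall white plastic beaker, upright on the bare bench; may be absent. 105 mm tall, outside diameter 58 mm at the foot, 66 mm at the rim, wall 3.5 mm, inner floor 5 mm above its underside, loose. Origin: centre of its underside, z up along its axis.
- short_beaker: used short white plastic beaker, upright on the bare bench; may be absent. 78 mm tall, outside diameter 62 mm at the foot, 68 mm at the rim, wall 3.5 mm, inner floor 5 mm above its underside, loose. Origin: centre of its underside, z up along its axis.
- brush: bottle brush, 220 mm, 90 g, stands head down in its pot. Origin: its tip, the flat underside of the head; z runs along the brush to the handle end. Round black rigid head, diameter 26 mm (29 over bristles), 0 to 62 mm; steel stem, 8 mm thick, to 115 mm; wooden grip to 220 mm widening from 15 mm (at 115) and 16 (at 135) to 23 (at 215). Stands by itself; grip from above.
- brush_pot: fixed white ceramic pot for the brush, 75 mm tall, inner diameter 46 mm, inner floor 6 mm above the bench, on a round foot of 76 mm diameter, 5 mm thick. Origin: centre of its underside, z up.
- bath_plate: fixed square aluminium plate with two brass hose stubs on one side, 150 x 150 mm, flat top 18 mm above its origin, which is the centre of its underside on the bench, z up; a dark disc marks its middle.
- drain_tray: fixed square white plastic draining slab with grey ribs drawn on it, 150 x 150 mm, flat top 10 mm above its origin, which is the centre of its underside on the bench, z up.
- clear_spot (a point): a point on the bare bench top, nearest the robot in the middle, where the bench is kept clear (60 mm all round), free for setting a vessel down meanwhile. The small things standing between this spot and the plate and the tray are below 40 mm tall.

How it is judged:
By the outcome, as a careful person would: the job done as asked, in the order asked, and still so for the second after the job is handed in, with the robot touching nothing.
Of tall_beaker, short_beaker only 1 to 2 are there at a start; the rules pass over those that are not, and their reading is None.
At some moment in a run one of bath_vessel, fresh_vessel, tall_beaker, short_beaker may be knocked a few centimetres aside while the robot is not near it.
Once in a run the grip may slacken for a moment while it holds something.
It also fails if it takes over 208 s, if anything falls off the work surface, if the arm or the gripper's body presses on something with over 40 N, if the wrist force passes 120 N, or if a joint passes its speed limit or range.

ROBOT

A 7-joint arm with a two-finger parallel gripper is mounted at the origin on the work surface. World frame = base frame: x ahead of the robot, y to its left, z up, the work surface at z = 0. Lengths are in m, angles in rad, forces in N, time in s.
With the tool pointing down it reaches from about 0.425 to 0.925 m from the base axis. Payload 6.8 kg.
Tool frame: the origin (TCP) lies at the very end of the fingers, on their centre line; the grasp point (between the pads) lies 19 mm behind it; x points along the fingers, y is the direction in which the jaws open and shut, and the axes are right-handed (so a half turn about x gives the same grasp; the last joint's range is limited). The gripper opens to 85 mm and grips with 20 to 120 N. Pads are 22 mm wide; open, the fingers measure 114 mm over their backs; the gripper's body (76 mm by 85 mm) begins 54 mm behind the grasp point. The pads swing forward as they close: fully open they stand 13 mm farther back than shut.
Start: joints at [1.026, 0.477, 0.022, 1.555, -0.011, 1.109, -0.083], TCP at [0.286, -0.612, 0.231] pointing down, gripper open.
Joint ranges: [-2.96, 2.96], [-0.34, 2.1], [-1.41, 1.46], [0.24, 2.44], [-1.37, 4.51], [0.17, 1.92], [-2.96, 2.96]. Speed limits (rad/s): [2.39, 2.39, 3.14, 3.14, 3.14, 3.14, 3.14].

INTERFACE

Orientations are given as a rotation vector (axis times angle).
In Python, from bench import get_obs, grab_frame, camera_info, hand_in gives the robot as it stands.
- The arm moves only by the tool apply_moves, never from a script. Its argument "series" is text: rows parted by semicolons, each of 7 numbers parted by spaces: the turn, a rotation vector about the tool's x, y, z in rad, then the shift along the tool's x, y, z in m, then the opening, from 0 (shut) to 1 (fully open). In form: wx wy wz tx ty tz hand; .... A call has 1 to 12 rows; each row is the pose to reach, as a shift and turn from the pose commanded when the call began, along the tool's axes at that moment; what a row does not reach only later rows make up. A row lasts 1/8 s, in which the tool goes at most 62.5 mm and 10.7 degrees, less where a joint would pass 70% of its speed; a pose out of reach is approached as far as the arm can. A call with a gripper value outside its range is refused whole. The fingers move at their own pace and stop on an object; "force" is the grip in N (left out, the last holds). Time passes only in rows, so rows that repeat a pose let the fingers close. It gives the time, the measured TCP pose, the force and the opening at its end, in the units of the state.
- get_obs(): the state, without advancing time (a new reading comes with each control period).
- grab_frame(name): name is "scene" or "side" or "wrist"; returns the picture (384x512x3 uint8, blue, green, red); there is no depth.
- camera_info(name): a dict with "fov_y" (degrees; the focal length in pixels is half the picture's height over the tangent of half this angle, whatever the lens; pixels are square), "cx", "cy" (the principal point, pixels), "rvec" (rotation vector, rad) and "tvec" (3), from world to camera coordinates, as OpenCV has them. Camera axes: x right, y down, z forward; pixel columns grow to the right and rows downward; lengths in m; the calibration is good to about 2 mm. The wrist camera is an equidistant fisheye: a pixel r from the principal point sees the ray r / f radians off the axis. A picture is of the moment at which its call begins: read the wrist's pose just before it. camera_info takes no time and is no camera call; for the wrist camera it gives the pose at the moment of the call.
- hand_in(): hands the job in, once; it reports no verdict.
The state is a dict: "clock": time; "joints": joint angles; "qvel": joint speeds; "tau": joint torques, N m; "tcp_pos": TCP position; "orientation": TCP orientation; "contact_force": force on the tool from outside, world axes, zero at the start; "moment": the same for the moment, N m; "grip_width": finger opening in m.
Only numpy, scipy, OpenCV 4.12 (cv2) and the standard library are available. Lean on these libraries where they do the work, as an engineer would, in place of code of your own. Each camera call takes 0.05 s, during which the arm holds its last target.

## Working session

There is one attempt and no reset: what is moved stays moved. The work goes in short steps, Python scripts to look and compute and a tool call to move; the robot and the scene stay as the last step left them, time stands still between calls to the robot, and variables do not carry over. Pictures are saved under pics/ and viewed, and the job is handed in when it is done.

Besides the shell and the picture viewer there is one more tool, called after ">>>" as name(argument=value, ...) on one line, values as JSON. apply_moves: Moves the arm, as the interface text tells. Its arguments: {"type":"object","properties":{"series":{"type":"string"},"force":{"type":"number"}},"required":["series"]}

```bash
ls; mkdir -p pics
cat > h.py <<'E'
import numpy as np, cv2
from bench import get_obs, grab_frame, camera_info, hand_in
def snap(n,fn):
    ci=camera_info(n); im=grab_frame(n); cv2.imwrite('pics/'+fn+'.png',im)
    np.save('pics/'+fn+'.npy',np.array([ci['fov_y'],ci['cx'],ci['cy'],*np.ravel(ci['rvec']),*np.ravel(ci['tvec'])]))
    return im
def ray(fn,u,v,fish=False):
    a=np.load('pics/'+fn+'.npy'); f=192/np.tan(np.radians(a[0]/2))
    R=cv2.Rodrigues(a[3:6])[0]; t=a[6:9]; x=(u-a[1]);y=(v-a[2])
    if fish:
        r=np.hypot(x,y); th=r/f; d=np.array([np.sin(th)*x/max(r,1e-9),np.sin(th)*y/max(r,1e-9),np.cos(th)])
    else: d=np.array([x/f,y/f,1])
    return -R.T@t, R.T@d
def atz(fn,u,v,z,fish=False):
    c,d=ray(fn,u,v,fish); return c+d*(z-c[2])/d[2]
def proj(fn,P,fish=False):
    a=np.load('pics/'+fn+'.npy'); f=192/np.tan(np.radians(a[0]/2))
    p=(cv2.Rodrigues(a[3:6])[0]@np.array(P,float).reshape(-1,3).T).T+a[6:9]
    if fish:
        r=np.hypot(p[:,0],p[:,1]); th=np.arctan2(r,p[:,2]); k=f*th/np.maximum(r,1e-9)
        return np.c_[p[:,0]*k+a[1],p[:,1]*k+a[2]]
    return np.c_[p[:,0]/p[:,2]*f+a[1],p[:,1]/p[:,2]*f+a[2]]
E
python3 - <<'E'
from h import *
print(get_obs())
for n in ['scene','side','wrist']:
    im=snap(n,n+'0'); print(n,camera_info(n))
    cv2.imwrite('pics/%s0b.png'%n,cv2.resize(im,(800,600),interpolation=cv2.INTER_CUBIC))
E
```

```text
pics
{'clock': 0.0, 'joints': array([ 1.02591044,  0.47781758,  0.02234548,  1.55645209, -0.01149232,
        1.10930593, -0.0830858 ]), 'qvel': array([ 0.00039634, -0.00038258, -0.00094149,  0.00074609, -0.00013112,
       -0.00017813, -0.00031072]), 'tau': array([-9.80724035e-04, -5.96456945e+01,  1.60768602e+00, -2.81200325e+01,
        1.24619779e-02,  9.22837498e-03, -5.65417895e-05]), 'tcp_pos': array([ 0.28527356, -0.61109734,  0.23031385]), 'orientation': array([ 1.97981259,  0.44134113, -1.98091849]), 'contact_force': array([0.58878066, 0.10854836, 0.31192274]), 'moment': array([ 0.04150618,  0.01333951, -0.00657087]), 'grip_width': 0.08548460312997369}
scene {'fov_y': 42.10512647484623, 'cx': 254.01948992438543, 'cy': 182.4327500675161, 'rvec': array([ 1.6520881 ,  1.836225  , -0.80938482]), 'tvec': array([ 0.07368838, -0.34311271,  1.55159741])}
side {'fov_y': 43.597264360489596, 'cx': 249.23956337350864, 'cy': 184.70107591151557, 'rvec': array([ 0.73332472, -2.54273642,  1.15313004]), 'tvec': array([0.44683785, 0.21818447, 0.99544658])}
wrist {'fov_y': 65.70646984690485, 'cx': 250.8531533193406, 'cy': 187.5601250417217, 'rvec': array([-2.45267624,  1.56130984,  0.2128514 ]), 'tvec': array([-0.67491164, -0.0346317 ,  0.37845929])}
```

View pics/scene0b.png

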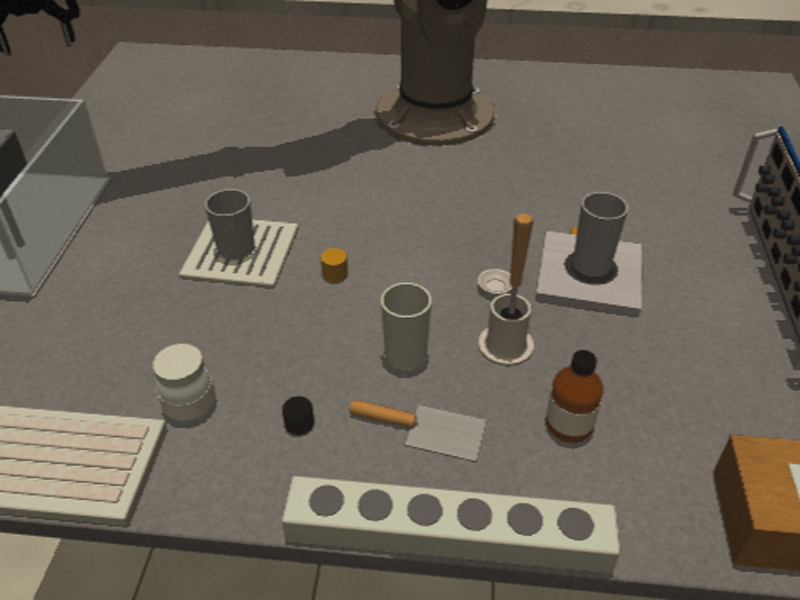

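View pics/side0b.png

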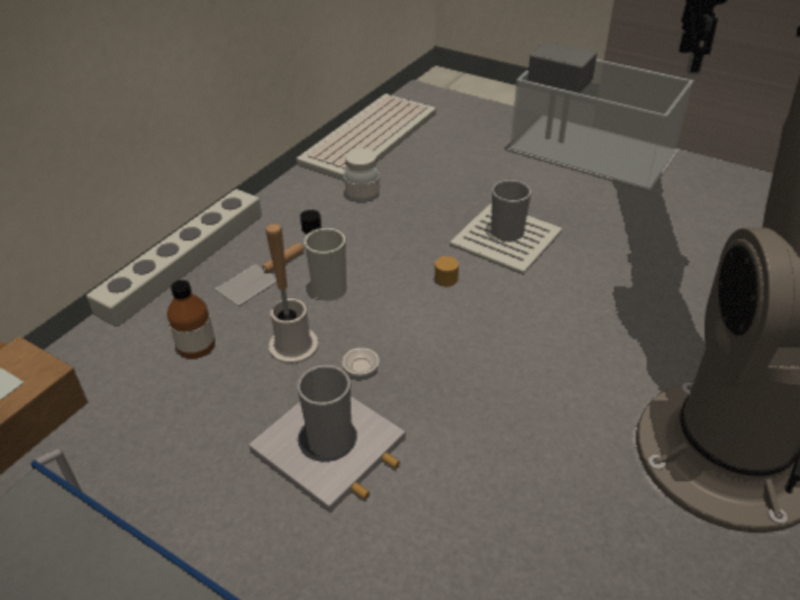

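View pics/wrist0b.png

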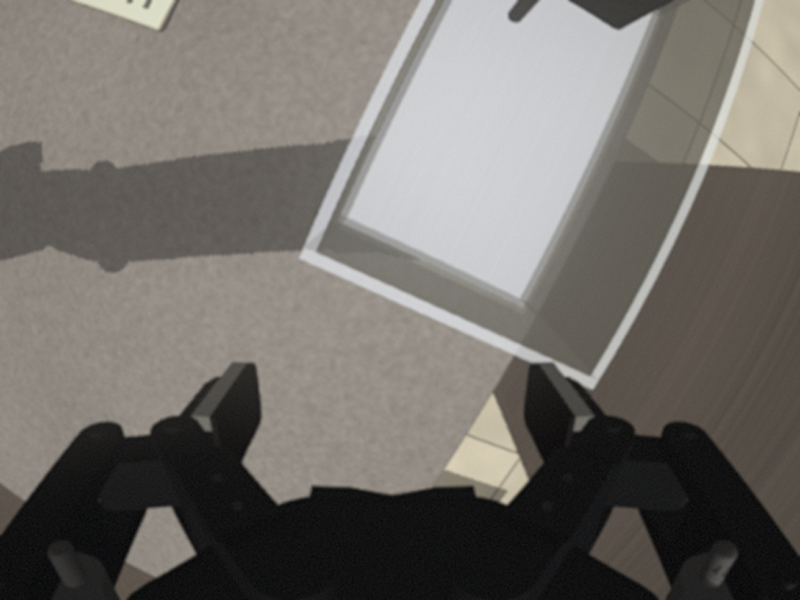

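Run:
```python
import cv2
def c(fn,x,y,w,h,o,k):
    im=cv2.imread('pics/%s.png'%fn)[y:y+h,x:x+w]
    cv2.imwrite('pics/%s.png'%o,cv2.resize(im,None,fx=k,fy=k,interpolation=cv2.INTER_CUBIC))
c('scene0',230,115,190,130,'c1',4)
c('scene0',110,110,110,80,'c2',5)
c('side0',155,130,120,200,'c3',3)
c('side0',270,100,100,90,'c4',5)
```

```text
(no output)
```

View pics/c1.png

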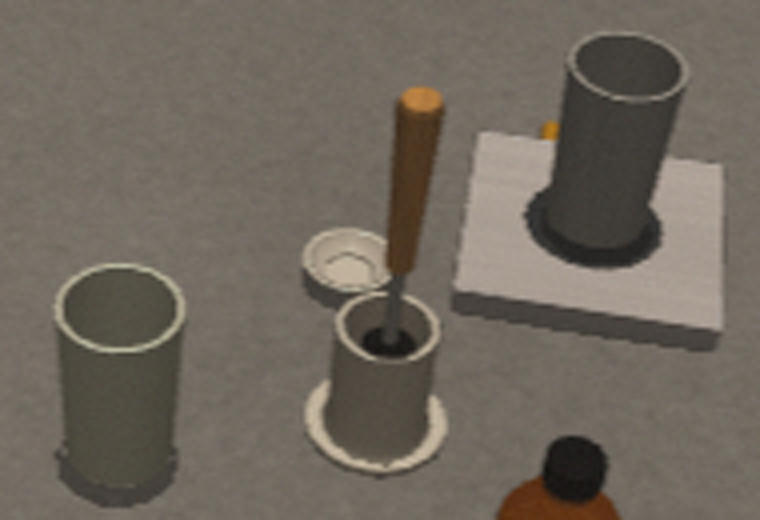

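View pics/c2.png

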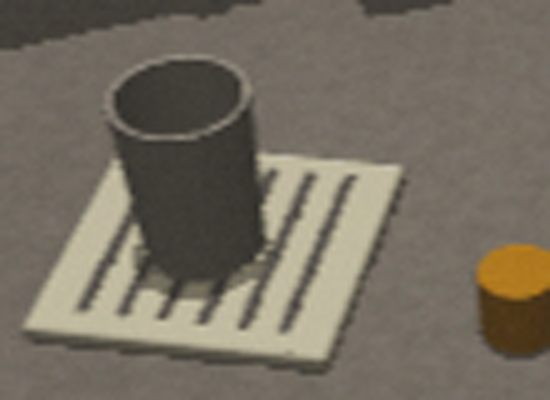

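View pics/c3.png

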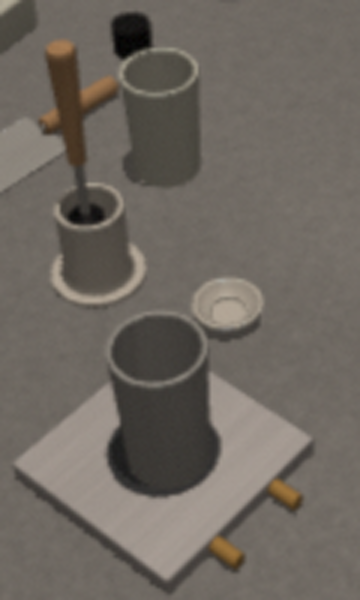

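View pics/c4.png

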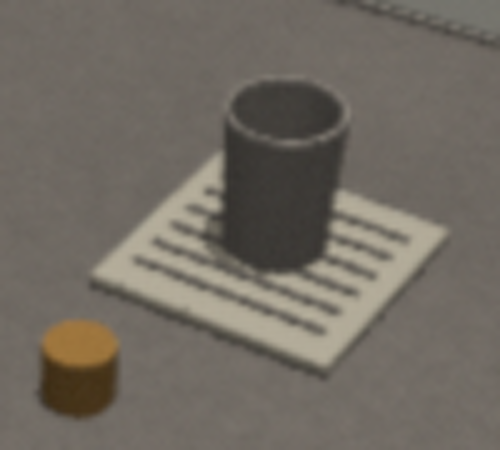

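```bash
cat >> h.py <<'E'
from scipy.optimize import least_squares
A=np.linspace(0,2*np.pi,73)
def bbox(fn,p,r,fish=False):
    q=proj(fn,np.c_[p[0]+r*np.cos(A),p[1]+r*np.sin(A),0*A+p[2]],fish); return np.r_[q.min(0),q.max(0)]
def fitc(r,z,obs,fish=False):
    # obs: list (fn,[umin,vmin,umax,vmax] with nan); z None => free
    def res(x):
        p=[x[0],x[1],x[2] if z is None else z]; o=[]
        for fn,b in obs:
            d=bbox(fn,p,r,fish)-np.array(b,float); o+=list(d[~np.isnan(d)])
        return o
    s=least_squares(res,[0.6,0,.08] if z is None else [0.6,0]); return s.x,np.round(s.fun,1)
def cr(x0,y0,k,b): return [ (v+.5)/k-.5+(x0 if i%2==0 else y0) for i,v in enumerate(b)]
E
python3 - <<'E'
from h import *
n=np.nan
def C1(*b): return ('scene0',cr(230,115,4,b))
def C2(*b): return ('scene0',cr(110,110,5,b))
def C3(*b): return ('side0',cr(155,130,3,b))
def C4(*b): return ('side0',cr(270,100,5,b))
for nm,r,z,o in [('bath',.033,.130,[C1(566,31,689,102),C3(107,313,209,386)]),
 ('fresh',.034,.100,[C2(104,54,254,141),C4(223,76,351,148)]),
 ('tall',.033,.105,[C1(54,263,186,353),C3(117,47,200,111)]),
 ('potrim',.027,.075,[C1(n,290,n,364),C3(n,182,n,230)]),
 ('potfoot',.038,.005,[C1(304,n,448,474),C3(50,n,147,304)])]:
  for zz in (z,None):
    for oo in (o,o[:1],o[1:]):
      if zz is None and oo is not o: continue
      print(nm,*map(lambda a:np.round(a,4),fitc(r,zz,oo)))
for nm,z,fn,x0,y0,k,ps in [('plate',.018,'scene0',230,115,4,[(480,131),(724,165),(721,329),(455,291)]),('plate',.018,'side0',155,130,3,[(14,465),(168,577),(313,440)]),
 ('tray',.01,'scene0',110,110,5,[(405,165),(328,358),(22,328)]),('tray',.01,'side0',270,100,5,[(92,275),(328,362),(450,232),(222,155)]),
 ('brushtop',.226,'scene0',230,115,4,[(421,100)]),('brushtop',.226,'side0',155,130,3,[(61,49)])]:
   q=[]
   for p in ps:
     u,v,_,_=cr(x0,y0,k,(*p,0,0)); q.append(atz(fn,u,v,z)[:2])
   q=np.array(q); print(nm,fn,np.round(q,4).tolist(), 'edges',np.round(np.linalg.norm(np.diff(q,axis=0),axis=1),4), 'diagc',np.round((q[0]+q[2])/2,4) if len(q)>2 else '')
E
```

```text
bath [0.4513 0.271 ] [ 0.1 -0.8 -0.4 -0.8 -0.5 -0.8 -0.4  0.4]
bath [0.4542 0.2711] [ 0.2 -0.  -0.2  0. ]
bath [0.4503 0.2709] [-0.  -0.7  0.   0.6]
bath [0.4513 0.2707 0.1286] [-0.1 -0.3 -0.7 -0.3 -0.4 -0.4 -0.3  0.8]
fresh [ 0.4602 -0.2807] [ 0.3 -0.5 -0.4 -0.6 -0.2  0.1 -0.5 -0.4]
fresh [ 0.4623 -0.28  ] [ 0.3  0.  -0.3 -0. ]
fresh [ 0.459  -0.2805] [ 0.1  0.2 -0.1 -0.2]
fresh [ 0.4598 -0.2812  0.0987] [ 0.2 -0.1 -0.5 -0.2 -0.   0.4 -0.3 -0. ]
tall [0.6478 0.0084] [ 0.9 -1.   0.6 -0.9  0.2  0.8 -0.9 -4.5]
tall [0.6508 0.0072] [ 0.1 -0.1 -0.1  0.1]
tall [0.6422 0.0146] [ 0.5  2.7 -0.5 -2.4]
tall [0.6465 0.0076 0.1002] [ 0.6  0.3  0.2  0.3  1.   2.3 -0.2 -3. ]
potrim [0.6196 0.1437] [ 0.2 -0.2  0.2 -0.2]
potrim [0.0837 5.287 ] [-0. -0.]
potrim [ 0.0225 -0.2202] [0. 0.]
potrim [0.6324 0.171  0.0902] [-0.  0.  0. -0.]
potfoot [0.6185 0.1435] [ 0.1 -0.7 -1.  -0.1 -1.   0. ]
potfoot [0.6214 0.1442] [ 0.4 -0.4  0. ]
potfoot [0.6173 0.1428] [ 0.4 -0.4  0. ]
potfoot [0.6183 0.1435 0.0033] [ 0.1 -0.8 -0.6  0.  -0.9  0.6]
plate scene0 [[0.378, 0.2066], [0.3962, 0.3539], [0.5428, 0.3345], [0.5269, 0.1875]] edges [0.1484 0.1479 0.1479] diagc [0.4604 0.2706]
plate side0 [[0.5389, 0.3343], [0.3948, 0.3499], [0.3737, 0.2065]] edges [0.1449 0.1449] diagc [0.4563 0.2704]
tray scene0 [[0.3899, -0.1954], [0.5376, -0.202], [0.5319, -0.3513]] edges [0.1479 0.1493] diagc [ 0.4609 -0.2733]
tray side0 [[0.5332, -0.2033], [0.3884, -0.2014], [0.379, -0.3433], [0.5247, -0.3458]] edges [0.1449 0.1422 0.1457] diagc [ 0.4561 -0.2733]
brushtop scene0 [[0.6235, 0.145]] edges [] diagc 
brushtop side0 [[0.6194, 0.145]] edges [] diagc
```

```bash
cat >> h.py <<'E'
def Rd(yaw): # tool x down, tool y at angle yaw from world x
    x=np.array([0,0,-1.]); y=np.array([np.cos(yaw),np.sin(yaw),0]); return np.c_[x,y,np.cross(x,y)]
def st():
    o=get_obs(); R=cv2.Rodrigues(o['orientation'])[0]
    return o,R
def rel(p,yaw=None):
    o,R=st(); t=R.T@(np.array(p)-o['tcp_pos'])
    w=np.zeros(3) if yaw is None else cv2.Rodrigues(R.T@Rd(yaw))[0].ravel()
    print('row',np.round(w,3),np.round(t,4),'n rows>=',np.linalg.norm(t)/.0625,np.degrees(np.linalg.norm(w))/10.7)
def info():
    o,R=st(); print('t',round(o['clock'],2),'tcp',np.round(o['tcp_pos'],4),'yaw',np.degrees(np.arctan2(R[1,1],R[0,1])).round(1),'tilt',np.degrees(np.arccos(-R[2,0])).round(2),'F',np.round(o['contact_force'],1),'w',round(o['grip_width'],4),'q',np.round(o['joints'],2))
E
python3 - <<'E'
from h import *
info(); o,R=st(); print(R.round(3))
rel([.6205,.1445,.35],np.pi/2); rel([.6205,.1445,.35],0); rel([.6205,.1445,.35],np.radians(13))
print(atz('scene0',334/1.5625,255/1.5625,.03),atz('scene0',492/1.5625,285/1.5625,.01))
E
```

```text
t 0.15 tcp [ 0.2854 -0.6112  0.2305] yaw -65.0 tilt 0.08 F [ 0.2 -0.7  0.3] w 0.0854 q [ 1.03  0.48  0.02  1.56 -0.01  1.11 -0.08]
[[-0.001  0.423 -0.906]
 [ 0.001 -0.906 -0.423]
 [-1.    -0.001  0.   ]]
row [-2.705e+00 -2.000e-03  1.000e-03] [-0.1188 -0.5431 -0.6234] n rows>= 13.364574682379658 14.483374121815155
row [-1.134e+00 -1.000e-03  1.000e-03] [-0.1188 -0.5431 -0.6234] n rows>= 13.364574682379658 6.072162749125077
row [-1.361e+00 -1.000e-03  1.000e-03] [-0.1188 -0.5431 -0.6234] n rows>= 13.364574682379658 7.287115130657189
[ 0.48716779 -0.11795879  0.03      ] [0.50795094 0.12305674 0.01      ]
```

>>> apply_moves(series="-1.134 0 0 -0.12 -0.543 -0.623 1;-1.134 0 0 -0.12 -0.543 -0.623 1;-1.134 0 0 -0.12 -0.543 -0.623 1;-1.134 0 0 -0.12 -0.543 -0.623 1;-1.134 0 0 -0.12 -0.543 -0.623 1;-1.134 0 0 -0.12 -0.543 -0.623 1;-1.134 0 0 -0.12 -0.543 -0.623 1;-1.134 0 0 -0.12 -0.543 -0.623 1;-1.134 0 0 -0.12 -0.543 -0.623 1;-1.134 0 0 -0.12 -0.543 -0.623 1;-1.134 0 0 -0.12 -0.543 -0.623 1;-1.134 0 0 -0.12 -0.543 -0.623 1", force=60)

```text
clock: 1.65
tcp_pos: [0.5867, 0.0685, 0.3393]
orientation: [1.209, 1.209, -1.21]
contact_force: [0.3, -0.6, -0.1]
grip_width: 0.0853
```

Run:
```python
from h import *
info(); rel([.6205,.1445,.35],0)
```

```text
t 1.65 tcp [0.5867 0.0685 0.3393] yaw -0.0 tilt 0.02 F [ 0.3 -0.6 -0.1] w 0.0853 q [ 0.22  0.31 -0.56  1.59  0.17  1.29 -0.37]
row [-0.001  0.    -0.   ] [-0.0108  0.0337 -0.0761] n rows>= 1.3421014317678013 0.004017875707110061
```

>>> apply_moves(series="0 0 0 -0.011 0.034 -0.076 1;0 0 0 -0.011 0.034 -0.076 1;0 0 0 -0.011 0.034 -0.076 1;0 0 0 -0.011 0.034 -0.076 1")

```text
clock: 2.15
tcp_pos: [0.6201, 0.1406, 0.3496]
orientation: [1.209, 1.207, -1.212]
contact_force: [-0.3, -0.6, -0.9]
grip_width: 0.0856
```

Run:
```python
from h import *
info(); im=snap('wrist','w1'); cv2.imwrite('pics/w1b.png',cv2.resize(im,(800,600),interpolation=cv2.INTER_CUBIC))
print(proj('w1',[[.6205,.1445,.226],[.62,.1436,.075],[.452,.271,.13],[.649,.008,.105]],True)*1.5625)
```

```text
t 2.15 tcp [0.6201 0.1406 0.3496] yaw -0.1 tilt 0.11 F [-0.3 -0.6 -0.9] w 0.0856 q [ 0.09  0.39 -0.58  1.47  0.21  1.35 -0.5 ]
[[392.16095739 275.40225901]
 [391.64300482 237.93143992]
 [185.90645355 100.40823472]
 [423.06052965 388.11558422]]
```

View pics/w1b.png

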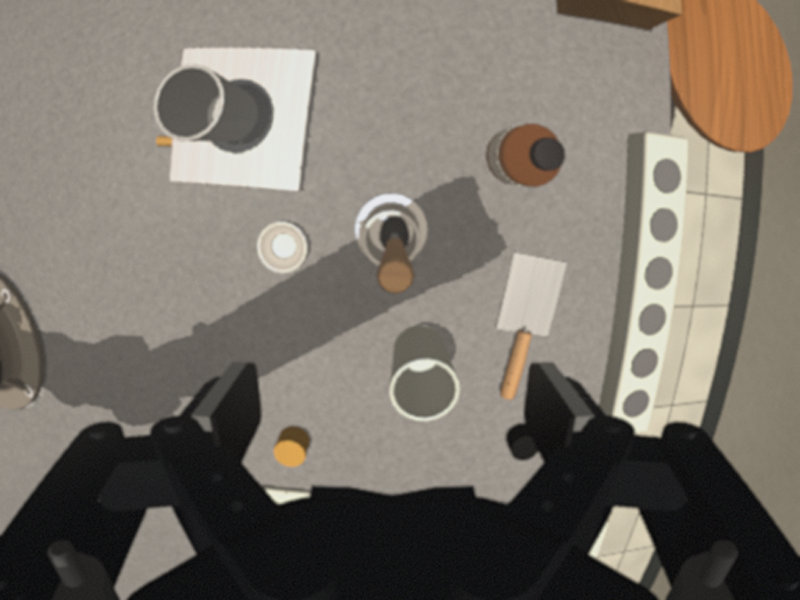

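Run:
```python
from h import *
for nm,u,v,z in [('brush',396,276,.226),('bath',190,103,.13),('tall',424.5,390,.105)]: print(nm,atz('w1',(u+.5)/1.5625-.5,(v+.5)/1.5625-.5,z,True).round(4))
print('bath fit',fitc(.033,.130,[('w1',cr(0,0,1.5625,[154,65,226,141]))],True))
print('tall fit',fitc(.033,.105,[('w1',cr(0,0,1.5625,[389,358,461,421]))],True))
q=np.array([atz('w1',(u+.5)/1.5625-.5,(v+.5)/1.5625-.5,.018,True)[:2] for u,v in [(185,47),(317,50),(301,190),(170,181)]]);print(q.round(4),q.mean(0),(q[0]+q[2])/2,(q[1]+q[3])/2)
print('potrim',fitc(.027,.075,[('w1',cr(0,0,1.5625,[354,194,427,np.nan]))],True))
rel([.6215,.1445,.167],0)
```

```text
brush [0.6226 0.1443 0.226 ]
bath [0.4555 0.2686 0.13  ]
tall [0.6501 0.0063 0.105 ]
bath fit (array([0.45441351, 0.26907343]), array([ 0.3, -0.6, -0.3,  0.6]))
tall fit (array([0.6507547 , 0.00572858]), array([ 0.5,  0.2, -0.6, -0.3]))
[[0.3971 0.3523]
 [0.5443 0.3325]
 [0.5267 0.1862]
 [0.3775 0.2039]] [0.4613717  0.26872154] [0.46187925 0.26924119] [0.46086415 0.26820189]
potrim (array([0.61874351, 0.15691142]), array([ 4.2, -0.1, -4.2]))
row [-0.003  0.002  0.001] [ 0.1827  0.0015 -0.0044] n rows>= 2.924890474706383 0.018647864982725255
```

>>> apply_moves(series="0 0 0 0.06 0.001 0 1;0 0 0 0.12 0.001 0 1;0 0 0 0.183 0.001 0 1;0 0 0 0.183 0.001 0 1;0 0 0 0.183 0.001 0 1")

```text
clock: 2.82
tcp_pos: [0.6226, 0.1425, 0.1696]
orientation: [1.212, 1.207, -1.208]
contact_force: [0.4, 1.0, 1.1]
grip_width: 0.0856
```

Run:
```python
from h import *
info(); im=snap('wrist','w2'); cv2.imwrite('pics/w2b.png',im)
```

```text
t 2.83 tcp [0.6226 0.1425 0.1696] yaw -0.1 tilt 0.17 F [0.4 1.  1.1] w 0.0856 q [ 0.07  0.53 -0.54  1.68  0.31  1.01 -0.58]
```

View pics/w2b.png

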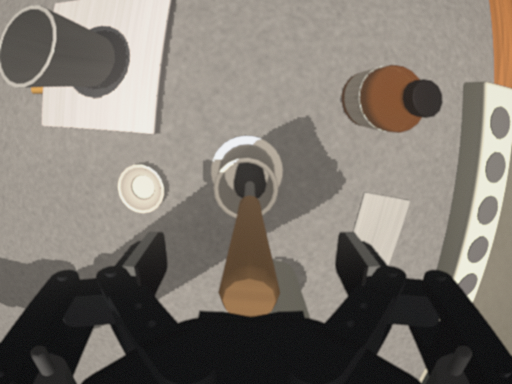

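>>> apply_moves(series="0 0 0 0.002 -0.001 -0.002 1;0 0 0 0.002 -0.001 -0.002 0;0 0 0 0.002 -0.001 -0.002 0;0 0 0 0.002 -0.001 -0.002 0;0 0 0 0.002 -0.001 -0.002 0;0 0 0 0.002 -0.001 -0.002 0;0 0 0 0.002 -0.001 -0.002 0;0 0 0 0.002 -0.001 -0.002 0", force=80)

```text
clock: 3.88
tcp_pos: [0.6205, 0.145, 0.1653]
orientation: [1.21, 1.209, -1.209]
contact_force: [0.3, 0.1, 3.3]
grip_width: 0.0188
```

Run:
```python
from h import *
info()
```

```text
t 3.88 tcp [0.6205 0.145  0.1653] yaw -0.0 tilt 0.03 F [0.3 0.1 3.3] w 0.0188 q [ 0.06  0.54 -0.54  1.68  0.32  1.01 -0.59]
```

>>> apply_moves(series="0 0 0 -0.06 0 0 0;0 0 0 -0.12 0 0 0;0 0 0 -0.175 0 0 0;0 0 0 -0.175 0 0 0;0 0 0 -0.175 -0.05 -0.038 0;0 0 0 -0.175 -0.1 -0.075 0;0 0 0 -0.175 -0.1 -0.075 0;0 0 0 -0.175 -0.1 -0.075 0")

```text
clock: 4.88
tcp_pos: [0.5201, 0.2192, 0.3391]
orientation: [1.208, 1.209, -1.211]
contact_force: [1.1, -0.3, -1.0]
grip_width: 0.0191
```

```bash
cat >> h.py <<'E'
def look(fn,cams=('scene','side','wrist')):
    info()
    for n in cams:
        im=snap(n,fn+n); cv2.imwrite('pics/%s%sb.png'%(fn,n),cv2.resize(im,(800,600),interpolation=cv2.INTER_CUBIC))
E
python3 - <<'E'
from h import *
look('a_')
E
```

```text
t 4.88 tcp [0.5201 0.2192 0.3391] yaw -0.0 tilt 0.1 F [ 1.1 -0.3 -1. ] w 0.0191 q [ 0.01  0.27 -0.64  1.65  0.17  1.28 -0.66]
```

View pics/a_sceneb.png

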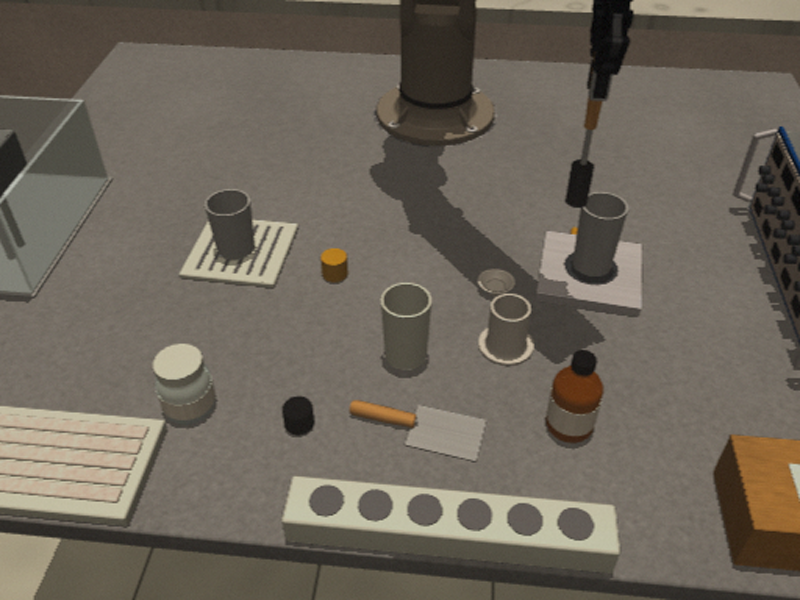

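View pics/a_sideb.png

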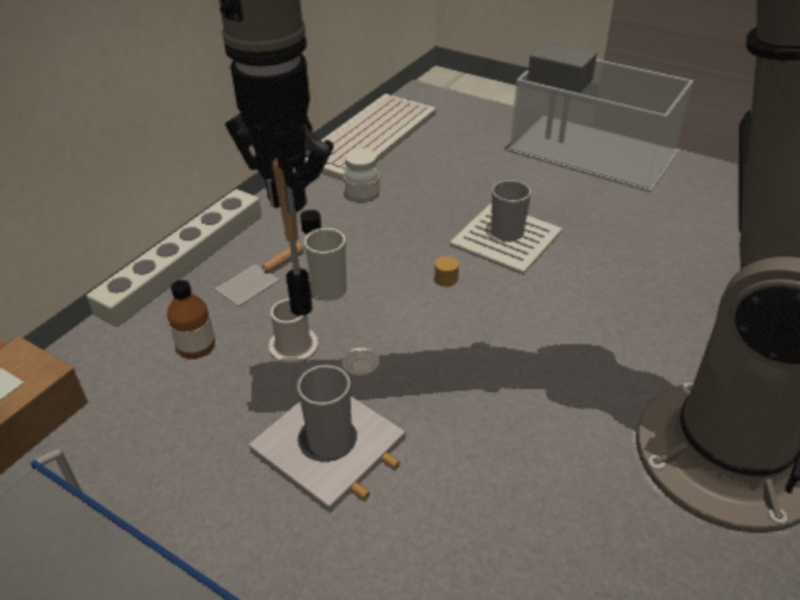

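View pics/a_wristb.png

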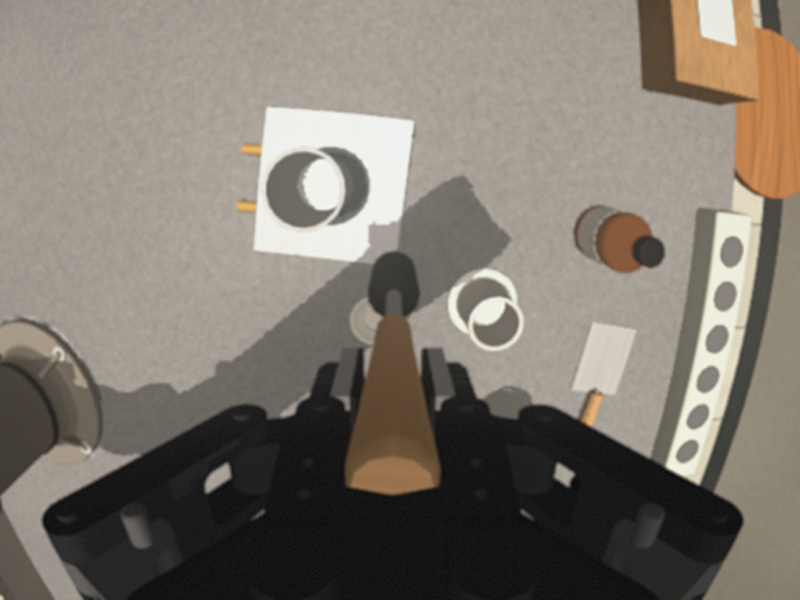

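```bash
python3 - <<'E'
from h import *
for c in ('scene','side','wrist'):
    f=c=='wrist'; print(c,proj('a_'+c,[[.5201,.2192,.180],[.5201,.2192,.242],[.5201,.2192,.4]],f)*1.5625)
print(fitc(.033,.130,[('a_wrist',cr(0,0,1.5625,[265,147,346,230]))],True))
q=np.array([atz('a_wrist',(u+.5)/1.5625-.5,(v+.5)/1.5625-.5,.018,True)[:2] for u,v in [(266,107),(414,121),(397,262),(253,250)]]);print(q.round(4),q.mean(0))
E
python3 - <<'E'
import cv2
im=cv2.imread('pics/a_scene.png')[0:140,340:430]; cv2.imwrite('pics/c5.png',cv2.resize(im,None,fx=4,fy=4,interpolation=cv2.INTER_CUBIC))
im=cv2.imread('pics/a_side.png')[90:230,140:230]; cv2.imwrite('pics/c6.png',cv2.resize(im,None,fx=4,fy=4,interpolation=cv2.INTER_CUBIC))
E
```

```text
scene [[575.02632999 201.65753754]
 [582.43820496 162.16027073]
 [604.51143705  44.53384812]]
side [[301.05641234 310.44942413]
 [296.02311598 273.12985662]
 [280.93462143 161.25563925]]
wrist [[390.18443051 267.74414686]
 [389.65113162 292.54760654]
 [385.69766582 483.34242113]]
(array([0.45476768, 0.27059663]), array([-1.2, -0.8,  1.1,  0.9]))
[[0.3946 0.3513]
 [0.5427 0.3323]
 [0.5259 0.19  ]
 [0.3757 0.2041]] [0.4597555  0.26941915]
```

View pics/c5.png

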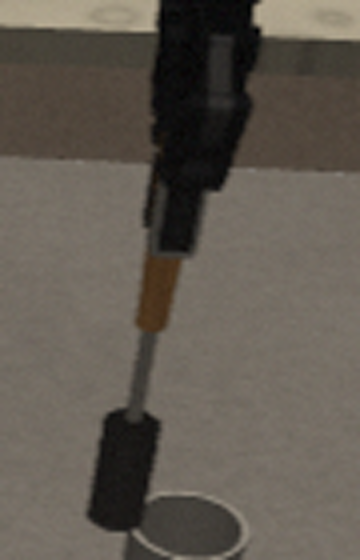

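View pics/c6.png

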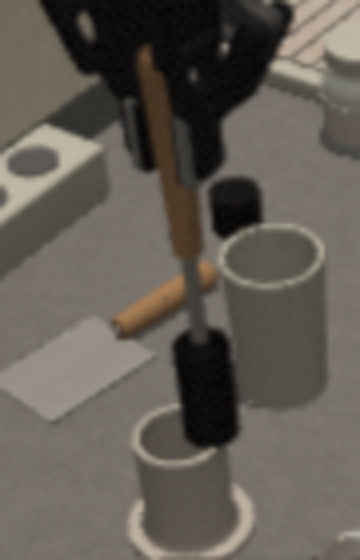

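>>> apply_moves(series="0 0 0 0 -0.033 -0.025 0;0 0 0 0 -0.066 -0.051 0;0 0 0 0 -0.066 -0.051 0;0 0 0 0 -0.066 -0.051 0;0 0 0 0.04 -0.066 -0.051 0;0 0 0 0.08 -0.066 -0.051 0;0 0 0 0.12 -0.066 -0.051 0;0 0 0 0.147 -0.066 -0.051 0;0 0 0 0.147 -0.066 -0.051 0;0 0 0 0.147 -0.066 -0.051 0")

```text
clock: 6.28
tcp_pos: [0.4555, 0.2709, 0.194]
orientation: [1.211, 1.208, -1.209]
contact_force: [0.1, 0.8, -0.7]
grip_width: 0.0188
```

Run:
```python
from h import *
look('b_')
```

```text
t 6.28 tcp [0.4555 0.2709 0.194 ] yaw -0.1 tilt 0.07 F [ 0.1  0.8 -0.7] w 0.0188 q [-0.11  0.35 -0.66  1.91  0.26  0.97 -0.89]
```

View pics/b_sceneb.png

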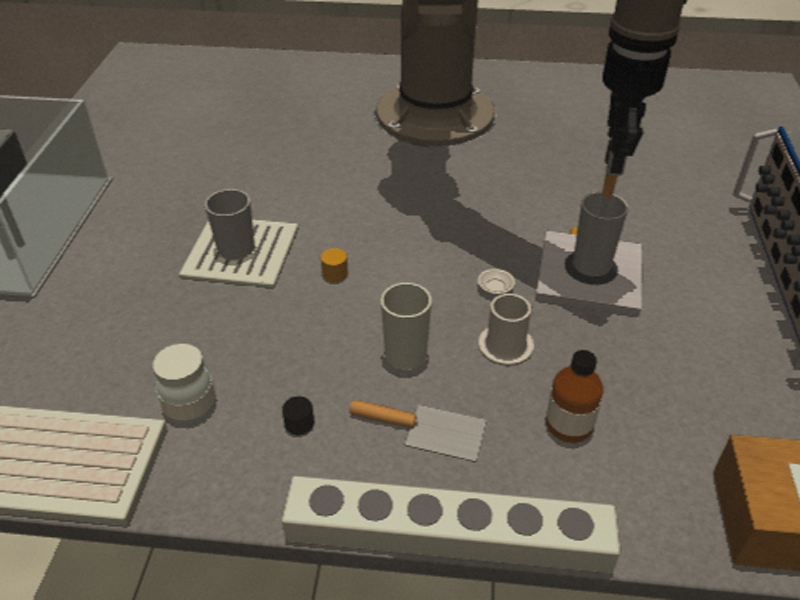

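View pics/b_wristb.png

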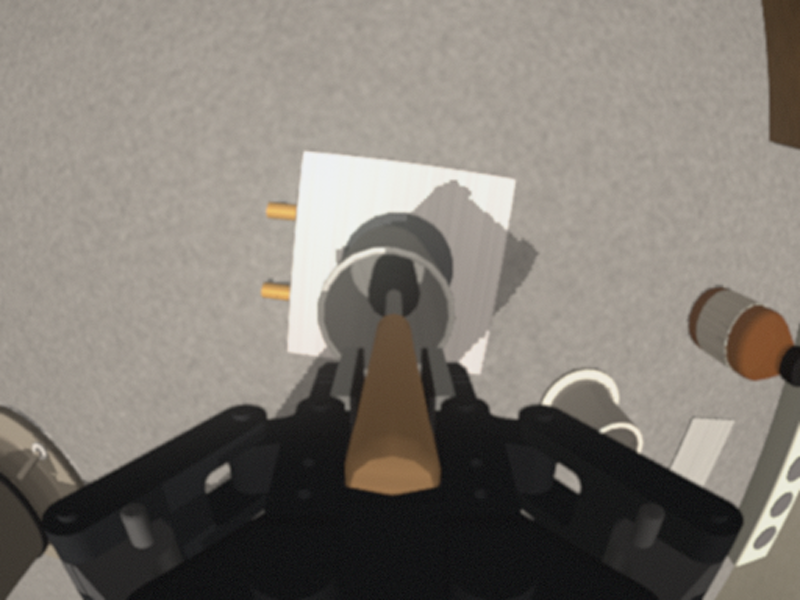

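>>> apply_moves(series="0 0 0 0.004 0 0 0;0 0 0 0.007 0 0 0;0 0 0 0.010 0 0 0;0 0 0 0.012 0 0 0;0 0 0 0.012 0 0 0;0 0 0 0.012 0 0 0")

```text
clock: 7.18
tcp_pos: [0.4549, 0.2717, 0.1822]
orientation: [1.211, 1.209, -1.207]
contact_force: [-1.0, -0.7, 7.3]
grip_width: 0.0191
```

>>> apply_moves(series="0 0 0 -0.03 0 0 0;0 0 0 -0.06 0 0 0;0 0 0 -0.088 0 0 0;0 0 0 -0.088 0 0 0;0 0 0 -0.088 0 0 0;0 0 0 -0.06 0 0 0;0 0 0 -0.03 0 0 0;0 0 0 -0.008 0 0 0;0 0 0 -0.003 0 0 0;0 0 0 0 0 0 0;0 0 0 0 0 0 0;0 0 0 0 0 0 0")

```text
clock: 8.68
tcp_pos: [0.454, 0.2716, 0.1822]
orientation: [1.209, 1.209, -1.209]
contact_force: [-3.4, -1.2, 10.0]
grip_width: 0.019
```

Run:
```python
from h import *
look('b2_',('wrist',))
```

```text
t 8.68 tcp [0.454  0.2716 0.1822] yaw 0.0 tilt 0.01 F [-3.4 -1.2 10. ] w 0.019 q [-0.12  0.37 -0.66  1.92  0.27  0.95 -0.91]
```

View pics/b2_wristb.png

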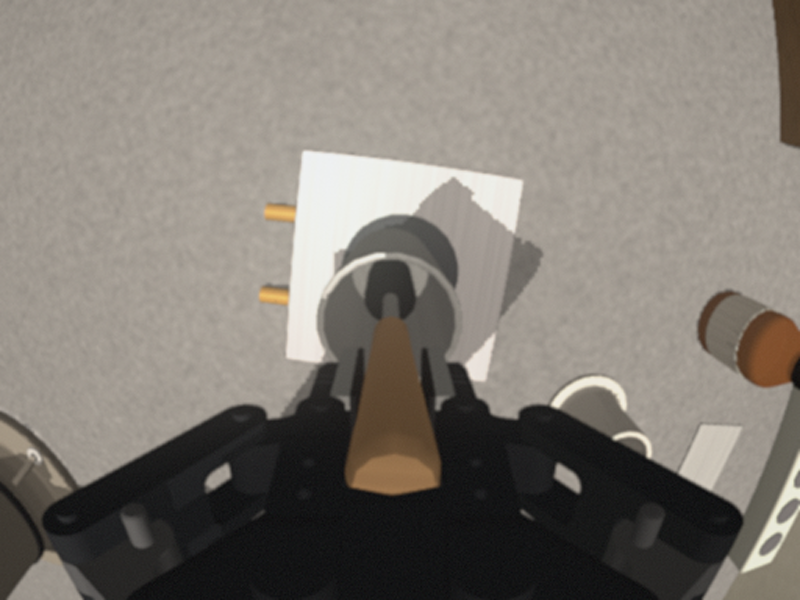

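>>> apply_moves(series="0 0 0 -0.05 0 0 0;0 0 0 -0.1 0 0 0;0 0 0 -0.16 0 0 0;0 0 0 -0.16 0 0 0;0 0 0 -0.16 0.03 0.04 0;0 0 0 -0.16 0.06 0.08 0;0 0 0 -0.16 0.09 0.12 0;0 0 0 -0.16 0.12 0.16 0;0 0 0 -0.16 0.12 0.16 0;0 0 0 -0.16 0.12 0.16 0")

```text
clock: 9.98
tcp_pos: [0.5736, 0.1115, 0.34]
orientation: [1.208, 1.211, -1.21]
contact_force: [0.2, 0.1, 0.2]
grip_width: 0.0189
```

Run:
```python
from h import *
look('c_')
print(proj('c_wrist',[.6505,.006,.105],True)*1.5625)
```

```text
t 9.97 tcp [0.5736 0.1115 0.34  ] yaw 0.0 tilt 0.12 F [0.2 0.1 0.2] w 0.0189 q [ 0.16  0.3  -0.58  1.61  0.17  1.29 -0.45]
[[477.0025192  366.87164541]]
```

View pics/c_sceneb.png

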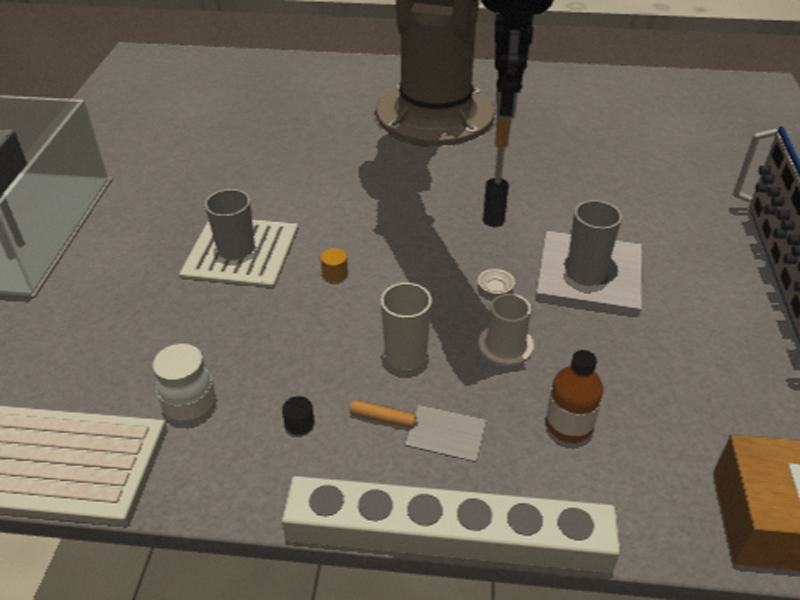

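View pics/c_sideb.png

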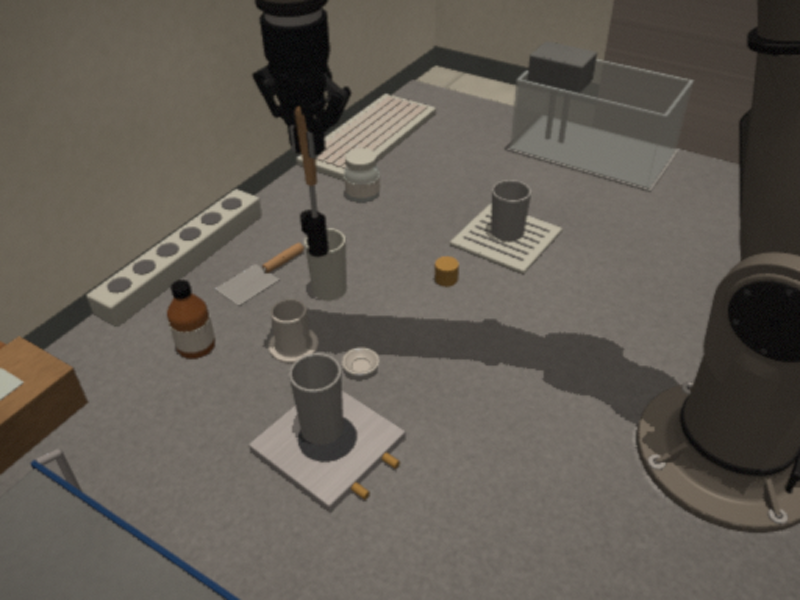

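View pics/c_wristb.png

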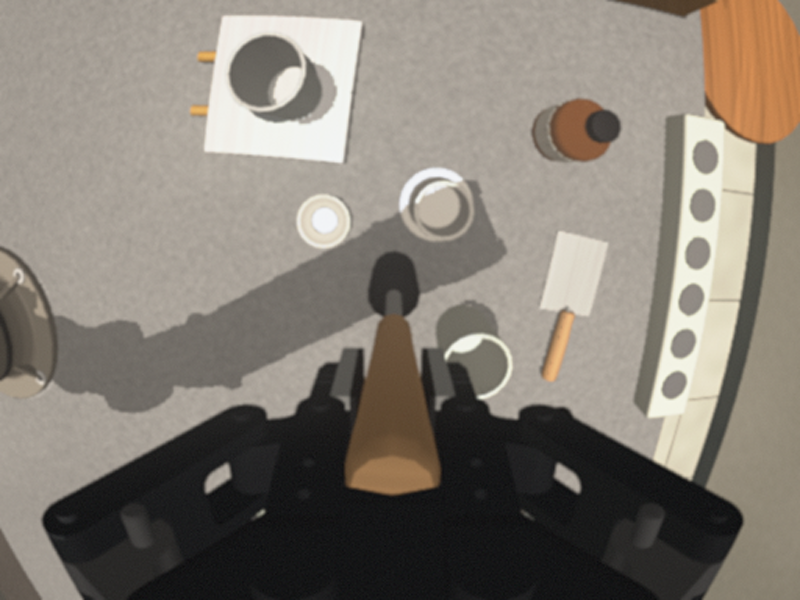

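>>> apply_moves(series="0 0 0 0 0.03 0.04 0;0 0 0 0 0.06 0.08 0;0 0 0 0 0.077 0.105 0;0 0 0 0 0.077 0.105 0;0 0 0 0 0.077 0.105 0;0 0 0 0.05 0.077 0.105 0;0 0 0 0.05 0.077 0.105 0;0 0 0 0.05 0.077 0.105 0")

```text
clock: 11.12
tcp_pos: [0.6515, 0.0072, 0.2928]
orientation: [1.209, 1.209, -1.207]
contact_force: [0.3, 0.8, -0.5]
grip_width: 0.0191
```

Run:
```python
from h import *
look('d_',('wrist','side'))
```

```text
t 11.12 tcp [0.6515 0.0072 0.2928] yaw 0.1 tilt 0.09 F [ 0.3  0.8 -0.5] w 0.0191 q [ 0.26  0.44 -0.52  1.52  0.22  1.24 -0.28]
```

View pics/d_wristb.png

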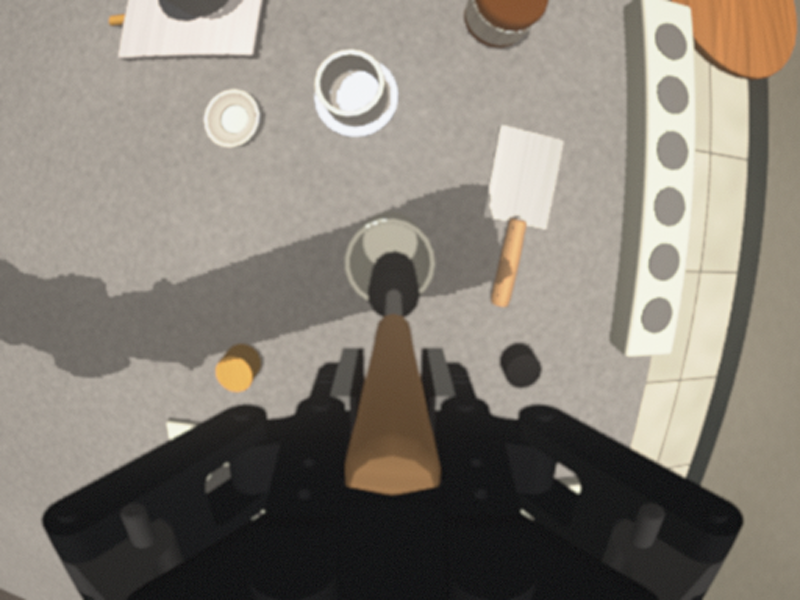

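View pics/d_sideb.png

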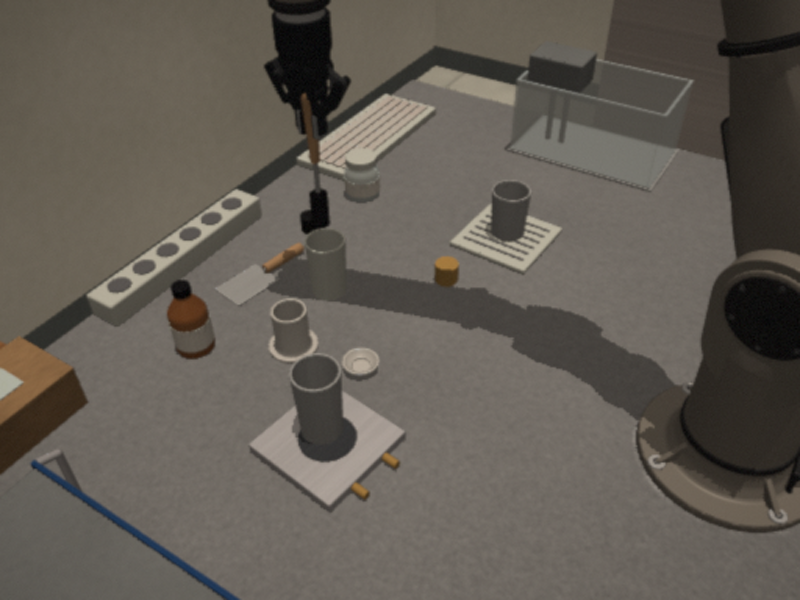

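Run:
```python
from h import *
print(fitc(.033,.105,[('d_wrist',cr(0,0,1.5625,[344.5,218,435,np.nan]))],True))
```

```text
(array([0.6503012 , 0.00546159]), array([-0.,  0.,  0.]))
```

>>> apply_moves(series="0 0 0 0.05 -0.001 0.001 0;0 0 0 0.09 -0.001 0.001 0;0 0 0 0.115 -0.001 0.001 0;0 0 0 0.115 -0.001 0.001 0;0 0 0 0.12 -0.001 0.001 0;0 0 0 0.123 -0.001 0.001 0;0 0 0 0.126 -0.001 0.001 0;0 0 0 0.126 -0.001 0.001 0;0 0 0 0.126 -0.001 0.001 0")

```text
clock: 12.35
tcp_pos: [0.6504, 0.0049, 0.1653]
orientation: [1.209, 1.209, -1.209]
contact_force: [-0.2, 0.0, -1.0]
grip_width: 0.0189
```

>>> apply_moves(series="0 0 0 0.001 0 0 0;0 0 0 0.002 0 0 0;0 0 0 0.002 0 0 0")

```text
clock: 12.72
tcp_pos: [0.651, 0.0051, 0.1642]
orientation: [1.21, 1.208, -1.208]
contact_force: [1.2, -0.3, 5.4]
grip_width: 0.0192
```

Bottom touched. Up 82 mm and down again.

>>> apply_moves(series="0 0 0 -0.03 0 0 0;0 0 0 -0.06 0 0 0;0 0 0 -0.082 0 0 0;0 0 0 -0.082 0 0 0;0 0 0 -0.082 0 0 0;0 0 0 -0.06 0 0 0;0 0 0 -0.03 0 0 0;0 0 0 -0.008 0 0 0;0 0 0 -0.003 0 0 0;0 0 0 0 0 0 0;0 0 0 0.0005 0 0 0;0 0 0 0.0005 0 0 0")

```text
clock: 14.22
tcp_pos: [0.6502, 0.0052, 0.1643]
orientation: [1.209, 1.209, -1.209]
contact_force: [-4.9, -0.5, 14.4]
grip_width: 0.0189
```

Run:
```python
from h import *
look('e_',('wrist','side'))
```

```text
t 14.22 tcp [0.6502 0.0052 0.1643] yaw 0.0 tilt 0.02 F [-4.9 -0.5 14.4] w 0.0189 q [ 0.24  0.55 -0.49  1.65  0.29  1.01 -0.34]
```

View pics/e_wristb.png

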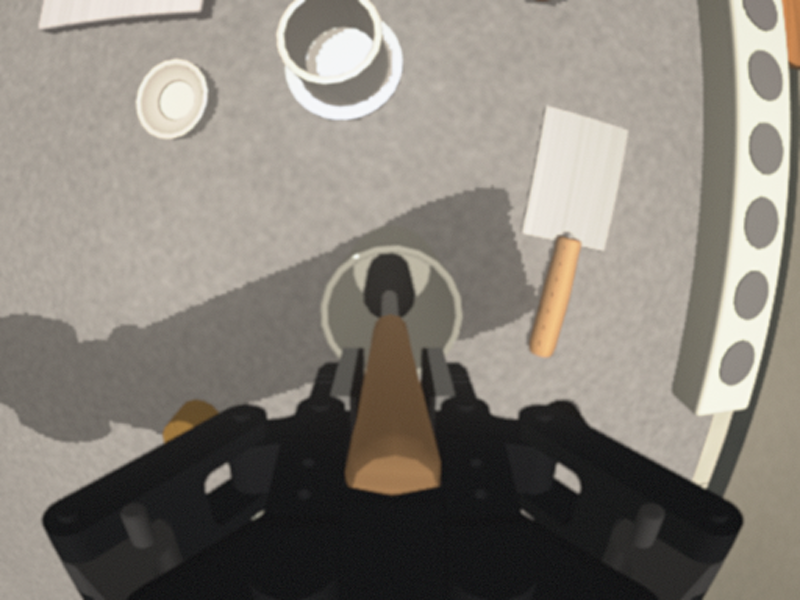

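View pics/e_sideb.png

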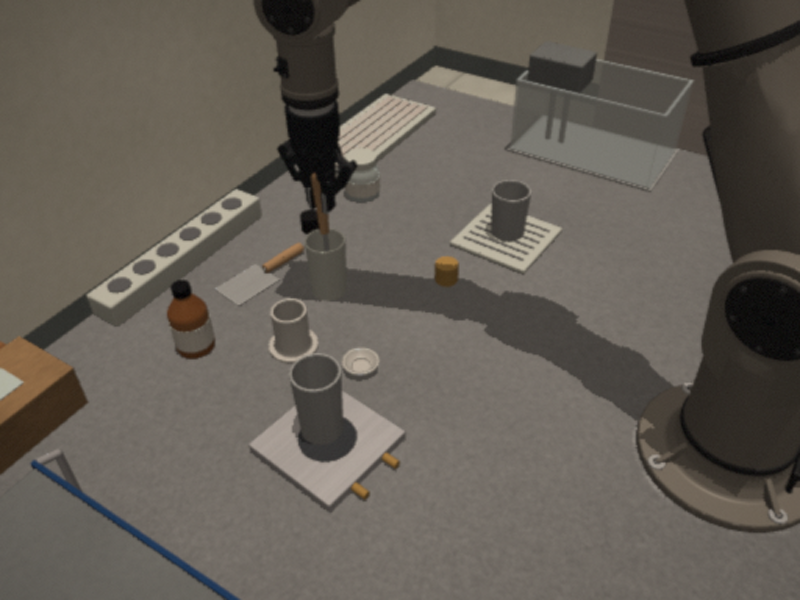

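>>> apply_moves(series="0 0 0 -0.05 0 0 0;0 0 0 -0.1 0 0 0;0 0 0 -0.16 0 0 0;0 0 0 -0.16 0 0 0;0 0 0 -0.16 -0.01 -0.046 0;0 0 0 -0.16 -0.02 -0.092 0;0 0 0 -0.16 -0.029 -0.139 0;0 0 0 -0.16 -0.029 -0.139 0;0 0 0 -0.16 -0.029 -0.139 0;0 0 0 -0.10 -0.029 -0.139 0;0 0 0 -0.085 -0.029 -0.139 0;0 0 0 -0.085 -0.029 -0.139 0")

```text
clock: 15.82
tcp_pos: [0.6211, 0.1425, 0.2467]
orientation: [1.208, 1.21, -1.213]
contact_force: [0.5, 0.6, 0.9]
grip_width: 0.0192
```

Run:
```python
from h import *
look('f_')
for c in ('scene','side'):
  im=cv2.imread('pics/f_%s.png'%c); x,y=(295,90) if c=='scene' else (150,110)
  cv2.imwrite('pics/f_%sc.png'%c,cv2.resize(im[y:y+150,x:x+110],None,fx=4,fy=4,interpolation=cv2.INTER_CUBIC))
o,_=st(); p=o['tcp_pos']
for c in ('scene','side'): print(c,(proj('f_'+c,[p-[0,0,.1593],p-[0,0,.0973],p-[0,0,.0443],[.620,.144,.075],[.620,.144,.005]])-([295,90] if c=='scene' else [150,110]))*4+1.5)
```

```text
t 15.82 tcp [0.6211 0.1425 0.2467] yaw -0.1 tilt 0.16 F [0.5 0.6 0.9] w 0.0192 q [ 0.08  0.46 -0.55  1.6   0.26  1.16 -0.54]
scene [[130.9344212  408.82657942]
 [143.11720037 317.59351851]
 [154.3885033  233.18622091]
 [127.81450586 426.95191211]
 [115.48574156 519.50732611]]
side [[127.34254963 333.26940067]
 [114.5518618  250.18494957]
 [102.82232721 173.99342986]
 [133.83691335 354.28683408]
 [146.83855875 439.57432248]]
```

View pics/f_scenec.png

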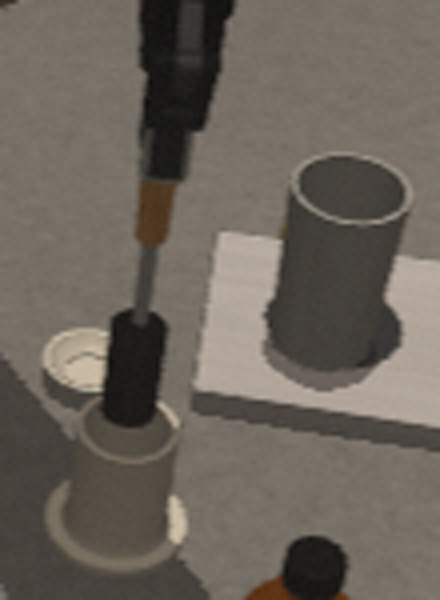

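View pics/f_sidec.png

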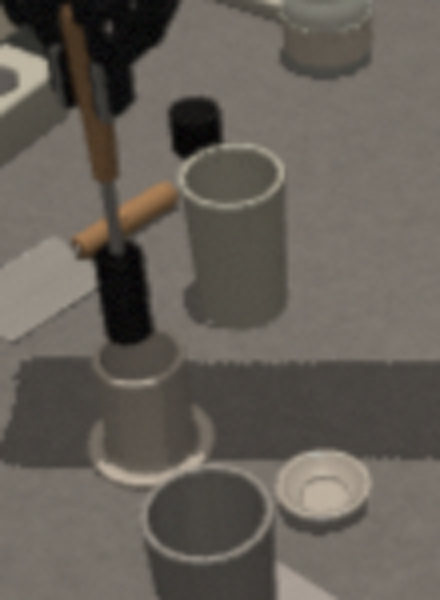

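View pics/f_wristb.png

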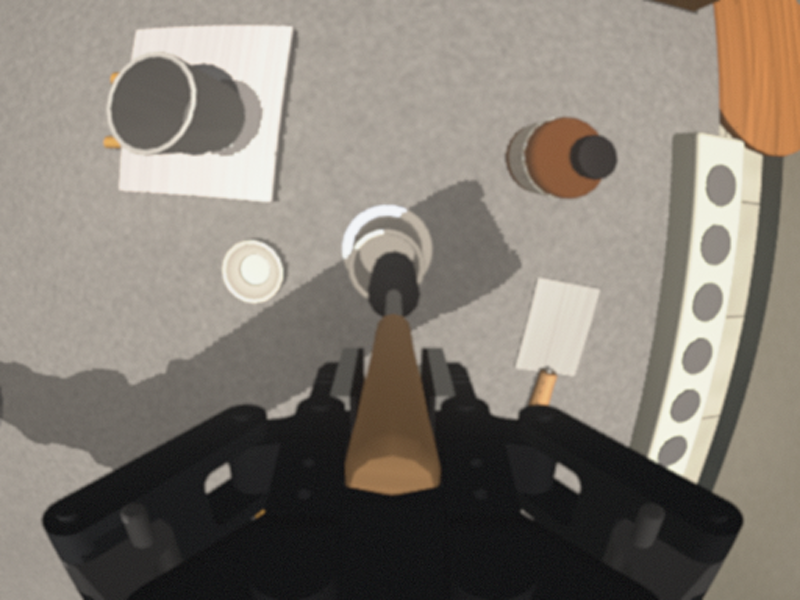

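>>> apply_moves(series="0 0 0 0 -0.0015 0 0;0 0 0 0 -0.0015 0 0;0 0 0 0.03 -0.0015 0 0;0 0 0 0.06 -0.0015 0 0;0 0 0 0.073 -0.0015 0 0;0 0 0 0.073 -0.0015 0 0;0 0 0 0.076 -0.0015 0 0;0 0 0 0.078 -0.0015 0 0;0 0 0 0.078 -0.0015 0 0")

```text
clock: 17.1
tcp_pos: [0.62, 0.144, 0.17]
orientation: [1.21, 1.209, -1.209]
contact_force: [-0.0, -0.7, -1.2]
grip_width: 0.0188
```

>>> apply_moves(series="0 0 0 0.002 0 0 0;0 0 0 0.004 0 0 0;0 0 0 0.005 0 0 0;0 0 0 0.005 0 0 0")

```text
clock: 17.6
tcp_pos: [0.6202, 0.1442, 0.1652]
orientation: [1.21, 1.209, -1.208]
contact_force: [-0.4, -1.3, 4.6]
grip_width: 0.0191
```

>>> apply_moves(series="0 0 0 0 0 0 0.4;0 0 0 0 0 0 0.7;0 0 0 0 0 0 1;0 0 0 0 0 0 1;0 0 0 0 0 0 1;0 0 0 -0.03 0 0 1;0 0 0 -0.08 0 0 1;0 0 0 -0.13 0 0 1;0 0 0 -0.18 0 0 1;0 0 0 -0.18 0 0 1")

```text
clock: 18.85
tcp_pos: [0.6216, 0.1451, 0.3497]
orientation: [1.215, 1.205, -1.202]
contact_force: [0.3, 0.2, -0.4]
grip_width: 0.0856
```

Run:
```python
from h import *
look('g_')
```

```text
t 18.85 tcp [0.6216 0.1451 0.3497] yaw -0.0 tilt 0.5 F [ 0.3  0.2 -0.4] w 0.0856 q [ 0.08  0.39 -0.57  1.47  0.21  1.34 -0.5 ]
```

View pics/g_wristb.png

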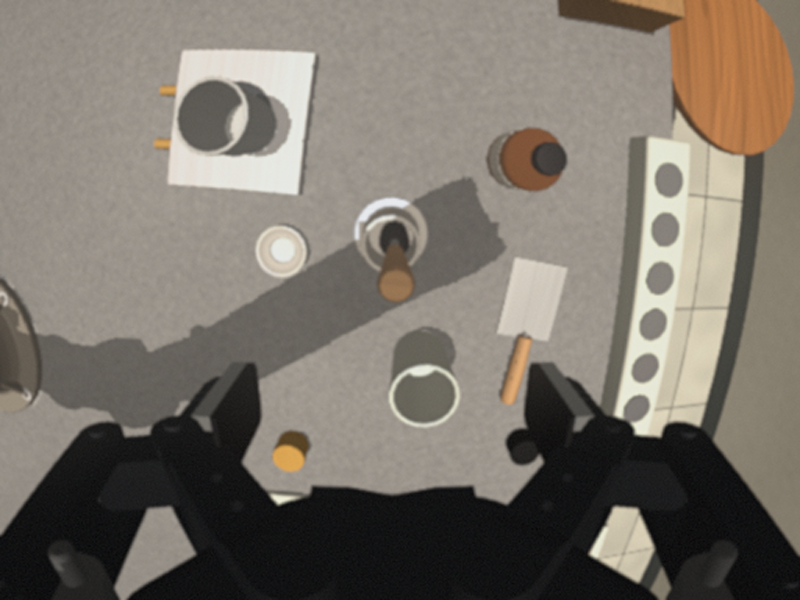

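View pics/g_sceneb.png

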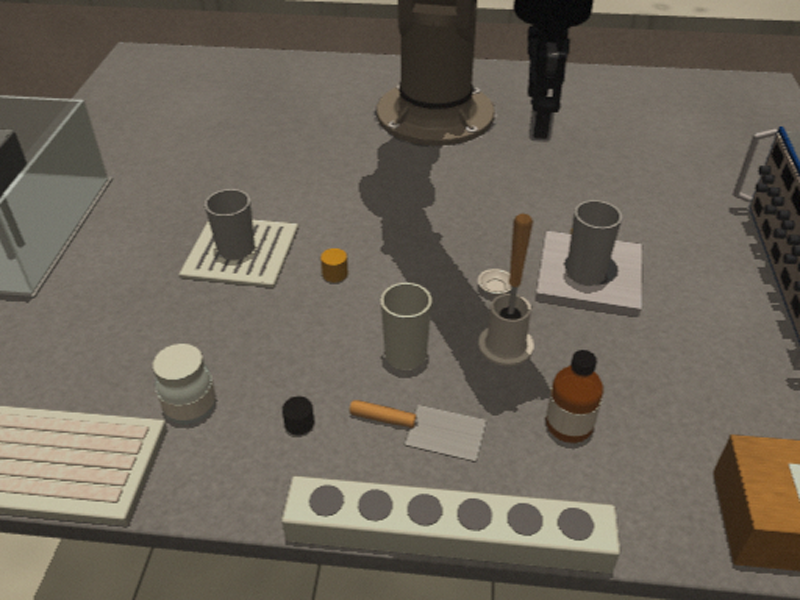

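View pics/g_sideb.png

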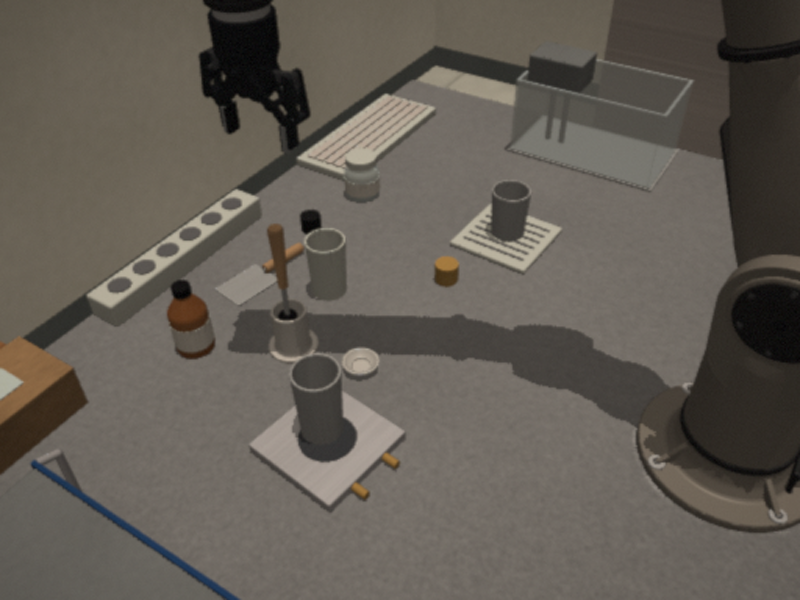

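Run:
```python
from h import *
print(fitc(.033,.130,[('g_wrist',cr(0,0,1.5625,[178,77,250,155]))],True))
print(fitc(.033,.130,[('g_scene',cr(0,0,1.5625,[571.5,200,621,228.5]))]))
print(fitc(.033,.130,[('g_side',cr(0,0,1.5625,[291,354,343,392.5]))]))
```

```text
(array([0.47768233, 0.25841797]), array([-1.1, -0.8,  1. ,  0.8]))
(array([0.47643449, 0.25820823]), array([ 0.5, -0. , -0.5,  0.1]))
(array([0.46970088, 0.25994362]), array([-0.1, -0.1,  0.1,  0.1]))
```

>>> apply_moves(series="0 0 0 0 -0.05 -0.038 1;0 0 0 0 -0.1 -0.076 1;0 0 0 0 -0.146 -0.113 1;0 0 0 0.05 -0.146 -0.113 1;0 0 0 0.09 -0.146 -0.113 1;0 0 0 0.09 -0.146 -0.113 1;0 0 0 0.09 -0.146 -0.113 1")

```text
clock: 19.88
tcp_pos: [0.4742, 0.2572, 0.2553]
orientation: [1.21, 1.209, -1.209]
contact_force: [0.3, -0.7, 1.2]
grip_width: 0.085
```

Run:
```python
from h import *
look('h_',('wrist',))
```

```text
t 19.88 tcp [0.4742 0.2572 0.2553] yaw -0.0 tilt 0.04 F [ 0.3 -0.7  1.2] w 0.085 q [-0.07  0.3  -0.65  1.82  0.2   1.09 -0.8 ]
```

View pics/h_wristb.png

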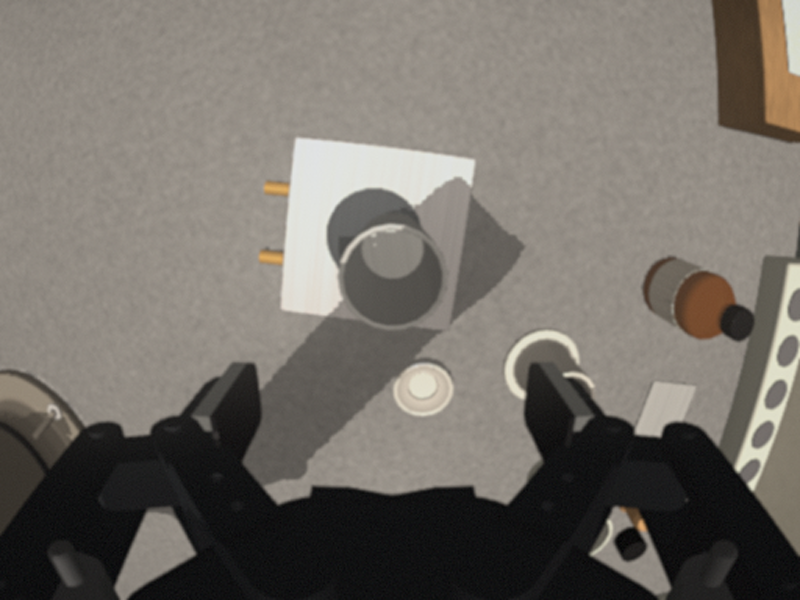

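Run:
```python
from h import *
print(fitc(.033,.130,[('h_wrist',cr(0,0,1.5625,[338.5,222,445,329]))],True))
q=np.array([atz('h_wrist',(u+.5)/1.5625-.5,(v+.5)/1.5625-.5,.018,True)[:2] for u,v in [(295,137),(475,159),(449,330),(280,310)]]);print(q.round(4),q.mean(0))
```

```text
(array([0.47422429, 0.26010162]), array([-1.4, -0.2,  1.4,  0.3]))
[[0.3952 0.3516]
 [0.542  0.3328]
 [0.5242 0.186 ]
 [0.3764 0.2041]] [0.45943986 0.26863812]
```

>>> apply_moves(series="0 0 0 0.05 0 -0.002 1;0 0 0 0.10 0 -0.002 1;0 0 0 0.15 0 -0.002 1;0 0 0 0.165 0 -0.002 1;0 0 0 0.165 0 -0.002 1;0 0 0 0.165 0 -0.002 1")

```text
clock: 20.68
tcp_pos: [0.4753, 0.2601, 0.0918]
orientation: [1.212, 1.208, -1.206]
contact_force: [-0.3, -0.7, -0.1]
grip_width: 0.0852
```

Run:
```python
from h import *
look('i_',('wrist',))
```

```text
t 20.68 tcp [0.4753 0.2601 0.0918] yaw -0.0 tilt 0.22 F [-0.3 -0.7 -0.1] w 0.0852 q [-0.16  0.5  -0.57  1.96  0.38  0.78 -0.95]
```

View pics/i_wristb.png

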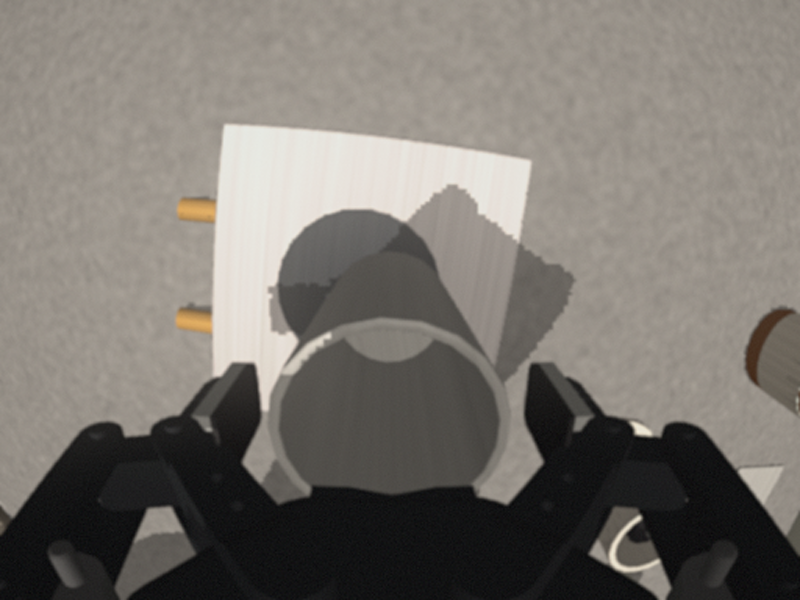

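>>> apply_moves(series="0 0 0 0 -0.001 0 0;0 0 0 0 -0.001 0 0;0 0 0 0 -0.001 0 0;0 0 0 0 -0.001 0 0;0 0 0 0 -0.001 0 0;0 0 0 0 -0.001 0 0", force=70)

```text
clock: 21.48
tcp_pos: [0.4736, 0.2596, 0.0915]
orientation: [1.211, 1.208, -1.207]
contact_force: [-1.4, -2.0, 11.9]
grip_width: 0.0643
```

>>> apply_moves(series="0 0 0 -0.03 0 0 0;0 0 0 -0.06 0 0 0;0 0 0 -0.09 0 0 0;0 0 0 -0.09 0 0 0;0 0 0 -0.09 -0.006 0.05 0;0 0 0 -0.09 -0.012 0.1 0;0 0 0 -0.09 -0.018 0.15 0;0 0 0 -0.09 -0.021 0.2 0;0 0 0 -0.09 -0.024 0.25 0;0 0 0 -0.09 -0.024 0.25 0;0 0 0 -0.09 -0.024 0.25 0")

```text
clock: 22.85
tcp_pos: [0.4482, 0.0092, 0.1788]
orientation: [1.209, 1.21, -1.21]
contact_force: [0.2, 0.9, -2.4]
grip_width: 0.0638
```

Run:
```python
from h import *
look('j_')
```

```text
t 22.85 tcp [0.4482 0.0092 0.1788] yaw -0.0 tilt 0.07 F [ 0.2  0.9 -2.4] w 0.0638 q [ 0.36  0.22 -0.57  2.1   0.15  0.87 -0.31]
```

View pics/j_wristb.png

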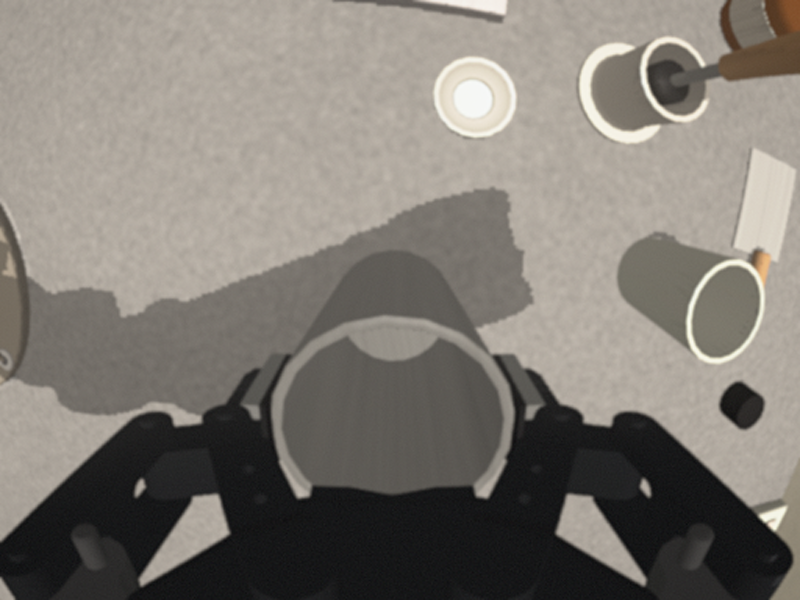

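View pics/j_sceneb.png

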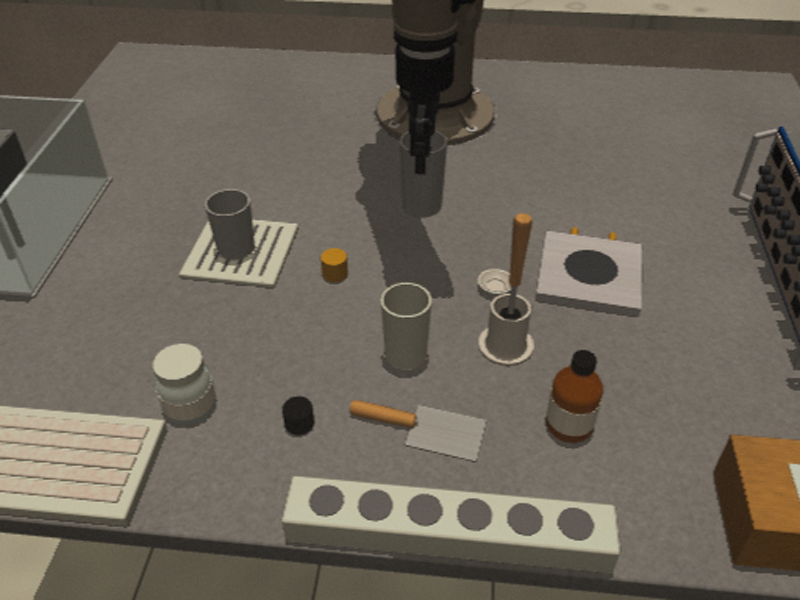

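View pics/j_sideb.png

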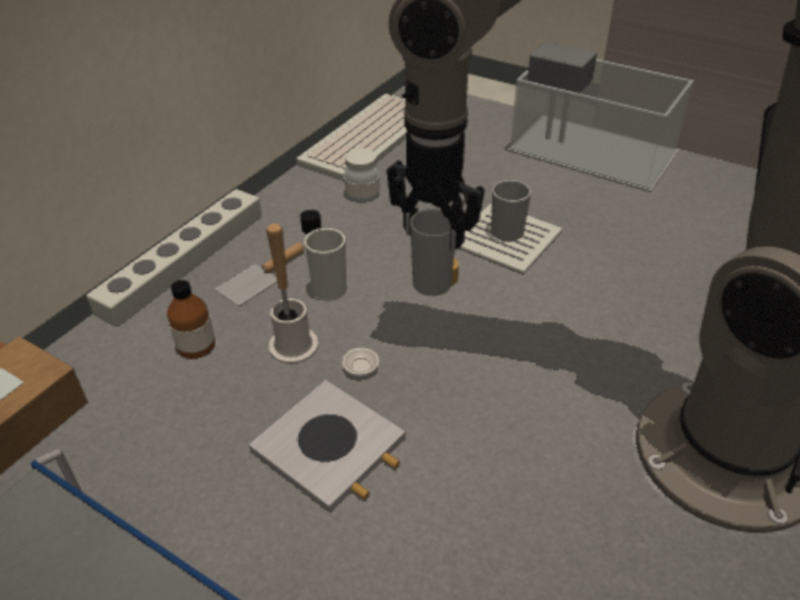

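>>> apply_moves(series="0 0 0 0.04 0 0 0;0 0 0 0.08 0 0 0;0 0 0 0.095 0 0 0;0 0 0 0.098 0 0 0;0 0 0 0.101 0 0 0;0 0 0 0.103 0 0 0;0 0 0 0.104 0 0 0;0 0 0 0.104 0 0 0")

```text
clock: 24.0
tcp_pos: [0.449, 0.0089, 0.0759]
orientation: [1.21, 1.209, -1.209]
contact_force: [0.1, -0.9, -1.6]
grip_width: 0.064
```

Run:
```python
from h import *
for fn,b in [('j_scene',[564,247,618,284]),('j_side',[298,414.5,357,461])]:
  b=cr(0,0,1.5625,b); p=atz(fn,(b[0]+b[2])/2,(b[1]+b[3])/2,.018); print(p)
  def res(x): return bbox(fn,[x[0],x[1],.018],x[2])-b
  s=least_squares(res,[.46,.27,.04]); print(s.x,s.fun)
```

```text
[0.4567014 0.2708138 0.018    ]
[0.45570592 0.27067922 0.04104117] [-0.3047675   0.48089544  0.30174366 -0.45696172]
[0.45708347 0.26931904 0.018     ]
[0.45774711 0.2683523  0.03933054] [ 0.13897229 -0.17867123 -0.13949248  0.16844663]
```

>>> apply_moves(series="0 0 0 0.001 0 0 0;0 0 0 0.002 0 0 0;0 0 0 0.003 0 0 0;0 0 0 0.003 0 0 0")

```text
clock: 24.5
tcp_pos: [0.449, 0.0088, 0.0734]
orientation: [1.209, 1.208, -1.21]
contact_force: [-3.3, -0.2, 10.8]
grip_width: 0.0637
```

>>> apply_moves(series="0 0 0 0 0 0 1;0 0 0 0 0 0 1;0 0 0 0 0 0 1;0 0 0 0 0 0 1;0 0 0 -0.05 0 0 1;0 0 0 -0.1 0 0 1;0 0 0 -0.15 0 0 1;0 0 0 -0.15 0.003 0.055 1;0 0 0 -0.15 0.006 0.11 1;0 0 0 -0.15 0.008 0.165 1;0 0 0 -0.15 0.009 0.22 1;0 0 0 -0.15 0.01 0.22 1")

```text
clock: 26.0
tcp_pos: [0.4577, -0.2159, 0.2221]
orientation: [1.214, 1.205, -1.216]
contact_force: [0.7, 1.1, 0.7]
grip_width: 0.0855
```

Run:
```python
from h import *
look('k_')
```

```text
t 26.0 tcp [ 0.4577 -0.2159  0.2221] yaw -0.5 tilt 0.07 F [0.7 1.1 0.7] w 0.0855 q [ 0.69  0.24 -0.43  1.94  0.12  0.99  0.19]
```

View pics/k_wristb.png

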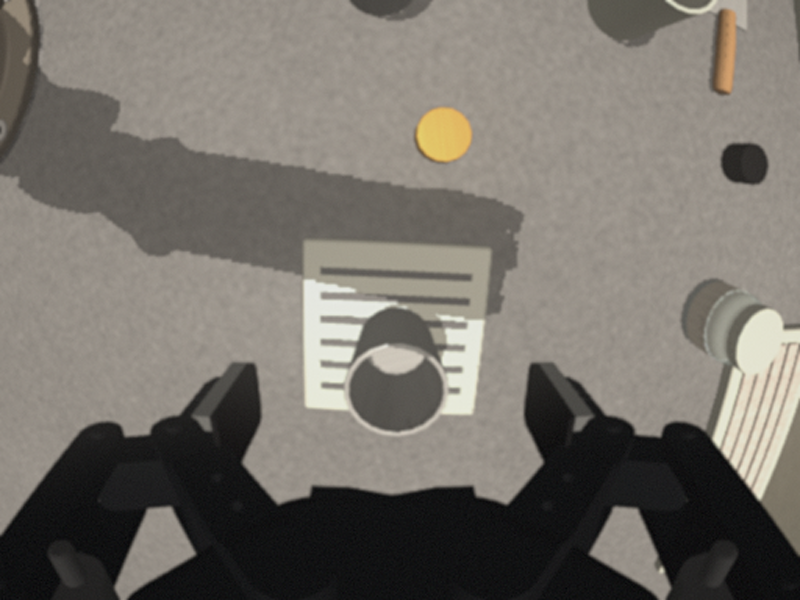

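View pics/k_sceneb.png

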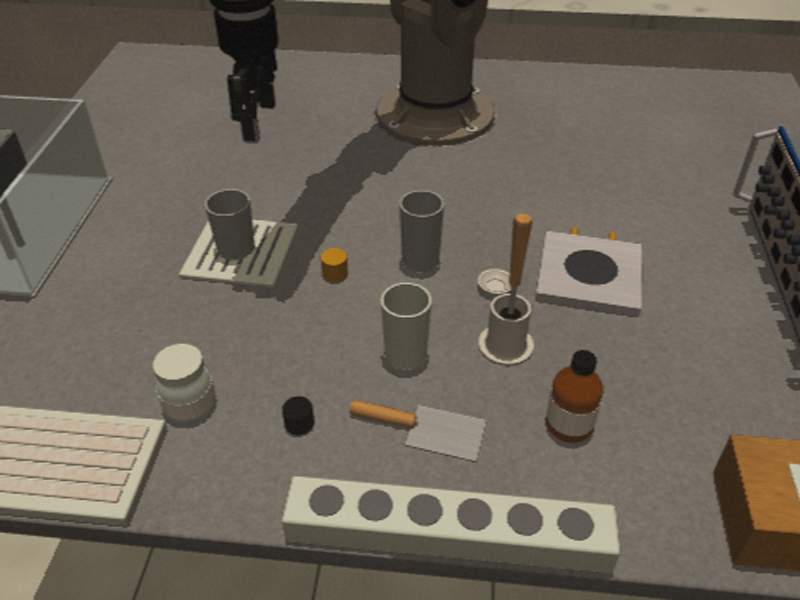

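View pics/k_sideb.png

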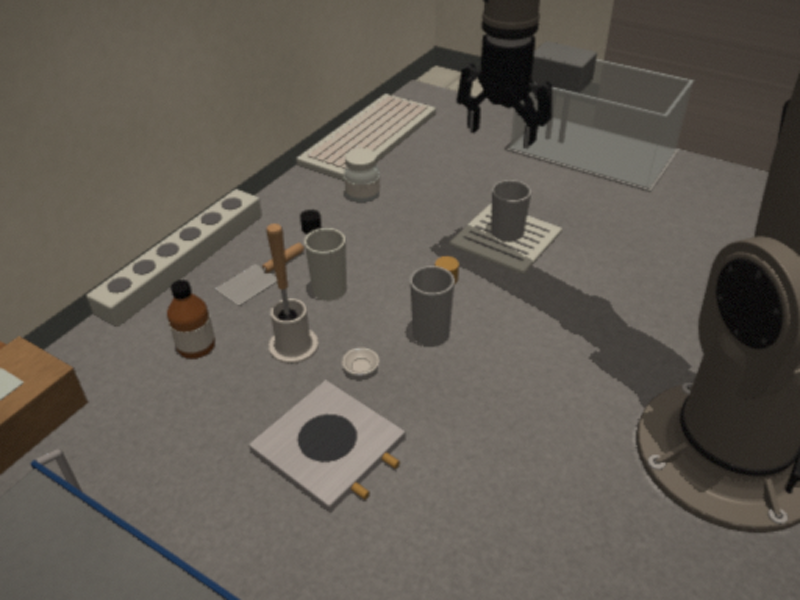

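Run:
```python
from h import *
print(fitc(.034,.10,[('k_wrist',cr(0,0,1.5625,[344.5,342,448,434]))],True))
q=np.array([atz('k_wrist',(u+.5)/1.5625-.5,(v+.5)/1.5625-.5,.01,True)[:2] for u,v in [(304,240),(492,247),(473,415),(304,408)]]);print(q.round(4),q.mean(0))
print(atz('k_scene',107/1.5625,178/1.5625,0),atz('k_scene',33/1.5625,295/1.5625,0))
rel([.46,-.2805,.20],0)
```

```text
(array([ 0.46140671, -0.28171036]), array([-0.8, -0.5,  0.8,  0.7]))
[[ 0.39   -0.1988]
 [ 0.5373 -0.2044]
 [ 0.5303 -0.354 ]
 [ 0.381  -0.3469]] [ 0.45962757 -0.27604237]
[ 0.28511248 -0.56284995  0.        ] [ 0.59002113 -0.55772854  0.        ]
row [ 0.001 -0.001  0.   ] [0.0223 0.0012 0.0705] n rows>= 1.183059359027038 0.006406917761532784
```

>>> apply_moves(series="0 0 0 0 0.002 0.04 1;0 0 0 0 0.002 0.07 1;0 0 0 0 0.002 0.07 1;0 0 0 0.05 0.002 0.07 1;0 0 0 0.1 0.002 0.07 1;0 0 0 0.15 0.002 0.07 1;0 0 0 0.161 0.002 0.07 1;0 0 0 0.161 0.002 0.07 1;0 0 0 0.161 0.002 0.07 1")

```text
clock: 27.28
tcp_pos: [0.4624, -0.2813, 0.0636]
orientation: [1.209, 1.206, -1.207]
contact_force: [0.5, -0.6, 0.5]
grip_width: 0.0857
```

Run:
```python
from h import *
look('l_',('wrist',))
```

```text
t 27.27 tcp [ 0.4624 -0.2813  0.0636] yaw 0.0 tilt 0.2 F [ 0.5 -0.6  0.5] w 0.0857 q [ 0.7   0.5  -0.34  1.99  0.26  0.68  0.2 ]
```

View pics/l_wristb.png

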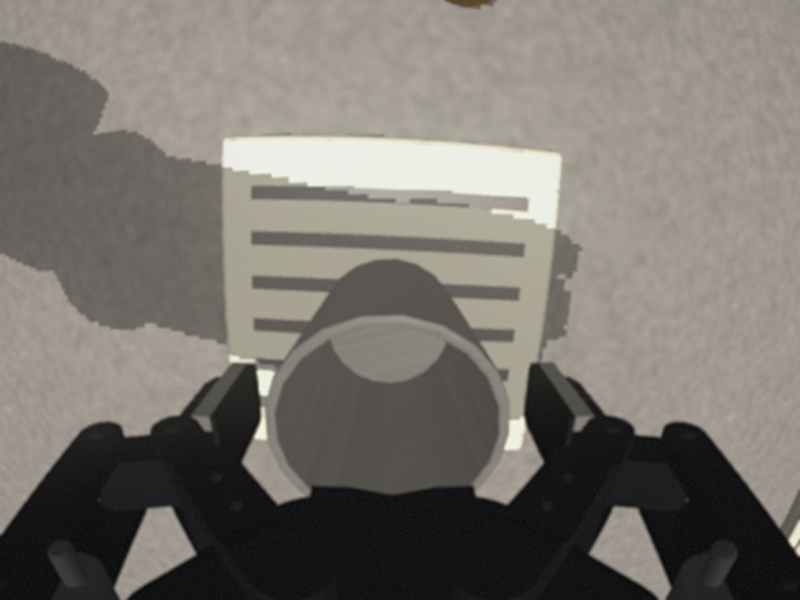

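>>> apply_moves(series="0 0 0 0 -0.001 0 0;0 0 0 0 -0.001 0 0;0 0 0 0 -0.001 0 0;0 0 0 0 -0.001 0 0;0 0 0 0 -0.001 0 0;0 0 0 0 -0.001 0 0", force=70)

```text
clock: 28.08
tcp_pos: [0.4607, -0.2817, 0.0637]
orientation: [1.209, 1.206, -1.209]
contact_force: [-2.1, 1.2, 12.9]
grip_width: 0.0665
```

>>> apply_moves(series="0 0 0 -0.05 0 0 0;0 0 0 -0.1 0 0 0;0 0 0 -0.146 0 0 0;0 0 0 -0.146 0 0 0;0 0 0 -0.146 0.021 -0.045 0;0 0 0 -0.146 0.042 -0.09 0;0 0 0 -0.146 0.063 -0.135 0;0 0 0 -0.146 0.084 -0.182 0;0 0 0 -0.146 0.084 -0.182 0")

```text
clock: 29.2
tcp_pos: [0.5444, -0.0935, 0.2066]
orientation: [1.205, 1.216, -1.202]
contact_force: [-0.5, 0.5, -1.8]
grip_width: 0.0663
```

Run:
```python
from h import *
look('m_',('scene','side'))
```

```text
t 29.2 tcp [ 0.5444 -0.0935  0.2066] yaw 0.5 tilt 0.17 F [-0.5  0.5 -1.8] w 0.0663 q [ 0.45  0.34 -0.48  1.85  0.18  0.99 -0.1 ]
```

View pics/m_sceneb.png

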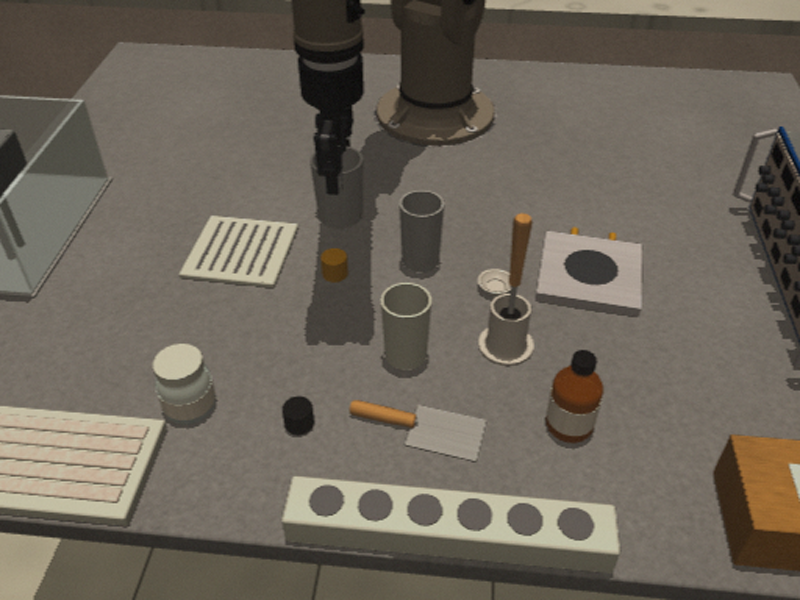

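View pics/m_sideb.png

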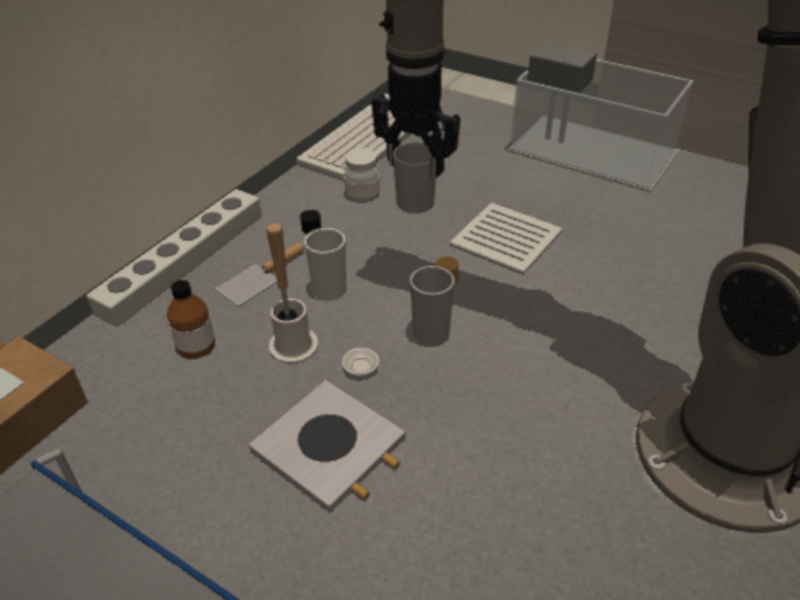

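>>> apply_moves(series="0 0 0 0 0 -0.045 0;0 0 0 0 0 -0.09 0;0 0 0 0 0 -0.14 0;0 0 0 0 -0.028 -0.185 0;0 0 0 0 -0.056 -0.23 0;0 0 0 0 -0.084 -0.28 0;0 0 0 0 -0.086 -0.33 0;0 0 0 0 -0.087 -0.369 0;0 0 0 0 -0.087 -0.369 0;0 0 0 0 -0.087 -0.369 0;0 0 0 0 -0.087 -0.369 0")

```text
clock: 30.68
tcp_pos: [0.4573, 0.2676, 0.2071]
orientation: [1.21, 1.207, -1.213]
contact_force: [1.0, -0.3, -2.5]
grip_width: 0.0659
```

Run:
```python
from h import *
look('n_',)
for fn,ps in [('m_scene',[(211,216),(298,222),(274,284.5),(180,275.5)]),('m_side',[(451.5,238),(497,204),(561,233.5),(522,270)])]:
  q=np.array([atz(fn,(u+.5)/1.5625-.5,(v+.5)/1.5625-.5,.01)[:2] for u,v in ps]);print(q.round(4),q.mean(0))
```

```text
t 30.68 tcp [0.4573 0.2676 0.2071] yaw -0.2 tilt 0.09 F [ 1.  -0.3 -2.5] w 0.0659 q [-0.12  0.33 -0.64  1.89  0.24  0.99 -0.87]
[[ 0.386  -0.3426]
 [ 0.387  -0.1961]
 [ 0.54   -0.2015]
 [ 0.5349 -0.3478]] [ 0.4619668  -0.27202188]
[[ 0.5369 -0.2144]
 [ 0.5153 -0.3527]
 [ 0.3747 -0.3278]
 [ 0.3902 -0.1972]] [ 0.45430157 -0.27304704]
```

View pics/n_wristb.png

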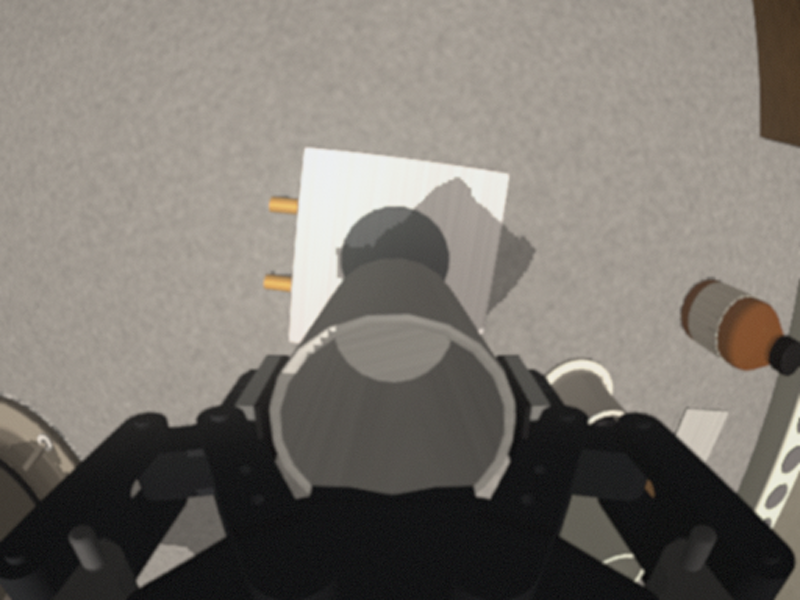

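View pics/n_sceneb.png

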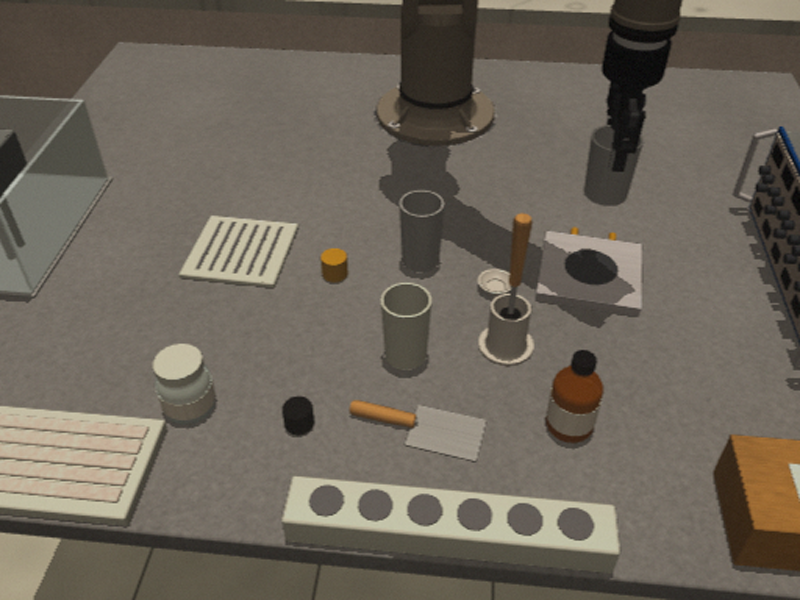

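View pics/n_sideb.png

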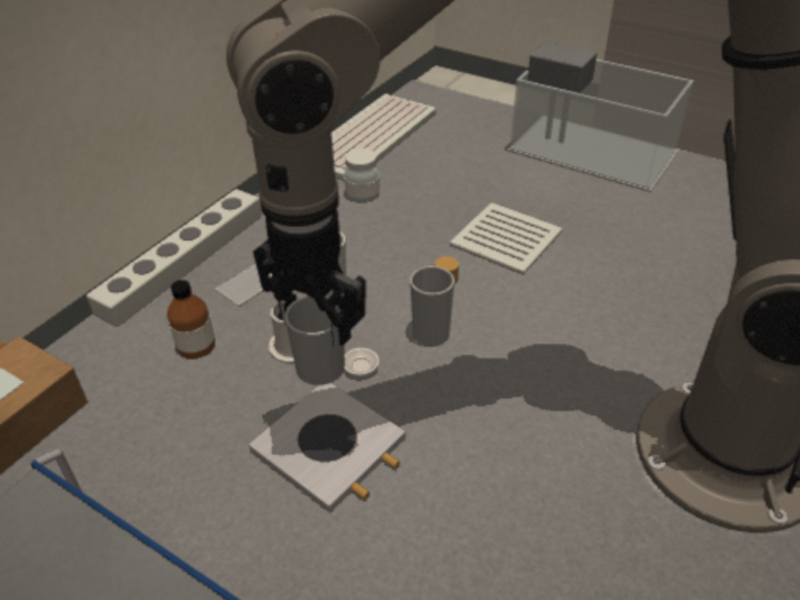

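>>> apply_moves(series="0 0 0 0.05 0.001 0 0;0 0 0 0.09 0.001 0 0;0 0 0 0.12 0.001 0 0;0 0 0 0.127 0.001 0 0;0 0 0 0.13 0.001 0 0;0 0 0 0.132 0.001 0 0;0 0 0 0.132 0.001 0 0;0 0 0 0.132 0.001 0 0")

```text
clock: 31.82
tcp_pos: [0.4581, 0.2701, 0.0762]
orientation: [1.21, 1.209, -1.208]
contact_force: [-0.3, -0.5, -2.3]
grip_width: 0.0661
```

>>> apply_moves(series="0 0 0 0.002 0 0 0;0 0 0 0.003 0 0 0;0 0 0 0.004 0 0 0;0 0 0 0.005 0 0 0;0 0 0 0.005 0 0 0")

```text
clock: 32.45
tcp_pos: [0.4579, 0.2702, 0.0717]
orientation: [1.209, 1.208, -1.209]
contact_force: [-3.6, -3.6, 12.3]
grip_width: 0.0661
```

>>> apply_moves(series="0 0 0 0 0 0 1;0 0 0 0 0 0 1;0 0 0 0 0 0 1;0 0 0 0 0 0 1;0 0 0 -0.05 0 0 1;0 0 0 -0.1 0 0 1;0 0 0 -0.15 0 0 1;0 0 0 -0.15 -0.003 0.05 1;0 0 0 -0.15 -0.006 0.1 1;0 0 0 -0.15 -0.009 0.15 1;0 0 0 -0.15 -0.009 0.2 1;0 0 0 -0.15 -0.009 0.2 1")

```text
clock: 33.95
tcp_pos: [0.4485, 0.0657, 0.2203]
orientation: [1.213, 1.205, -1.216]
contact_force: [0.1, -0.1, -0.7]
grip_width: 0.0861
```

Run:
```python
from h import *
look('o_')
```

```text
t 33.95 tcp [0.4485 0.0657 0.2203] yaw -0.4 tilt 0.12 F [ 0.1 -0.1 -0.7] w 0.0861 q [ 0.25  0.17 -0.59  2.04  0.12  0.96 -0.4 ]
```

View pics/o_wristb.png

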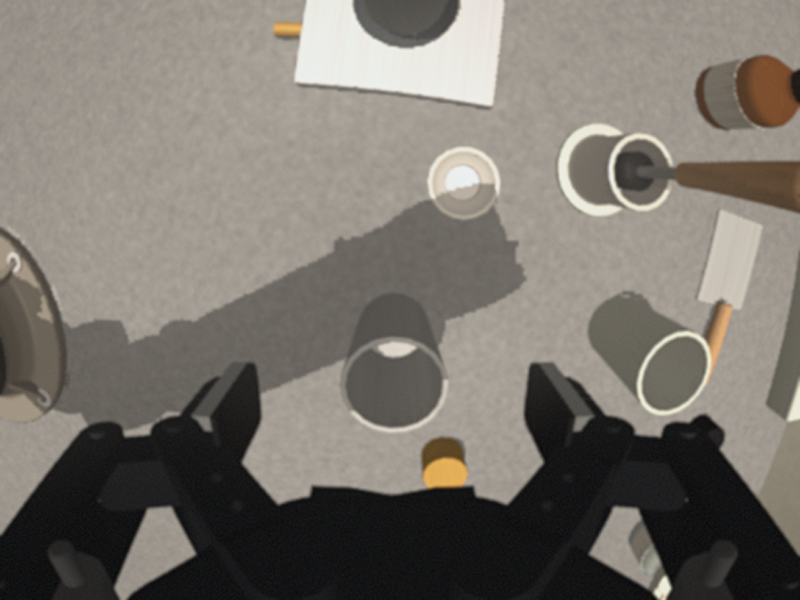

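View pics/o_sceneb.png

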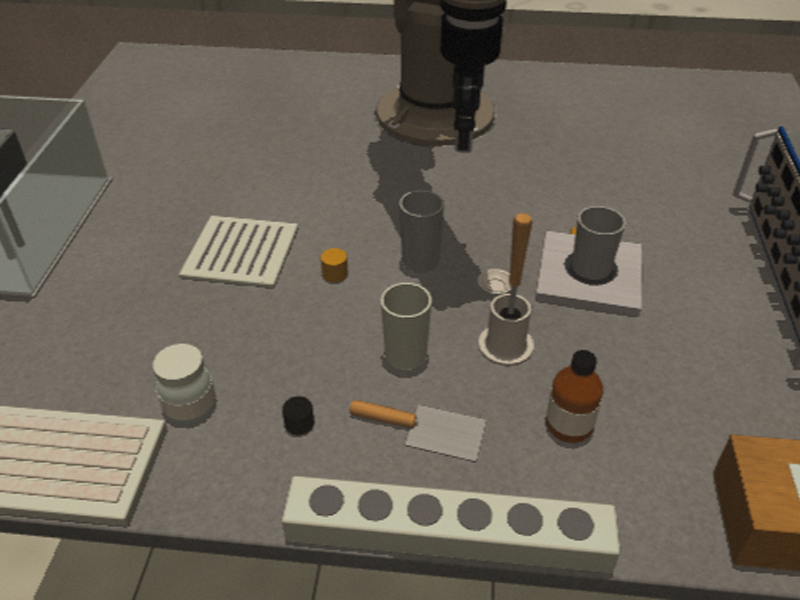

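View pics/o_sideb.png

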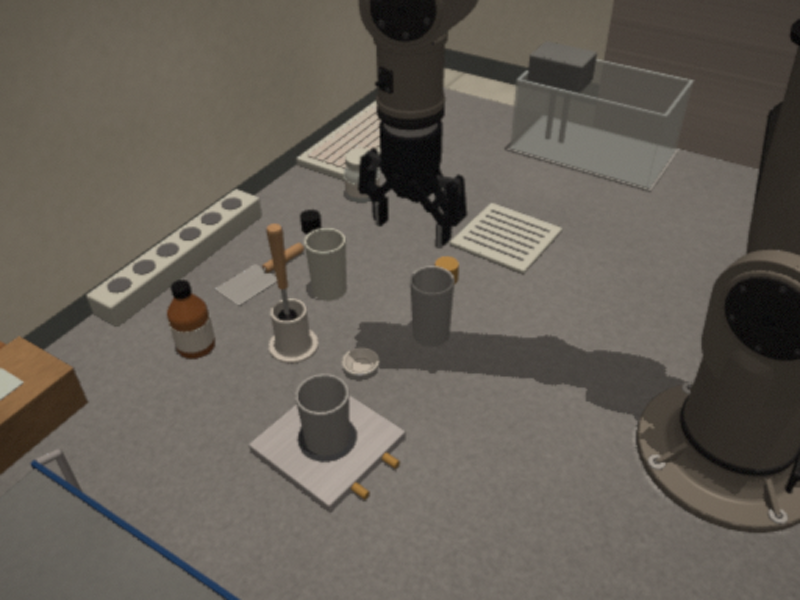

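Run:
```python
from h import *
print(fitc(.033,.112,[('o_wrist',cr(0,0,1.5625,[341,337,447.5,431]))],True))
rel([.449,.009,.0735],0)
```

```text
(array([0.45033543, 0.0088695 ]), array([-0.8, -0.8,  0.8,  1. ]))
row [ 0.001 -0.001 -0.   ] [1.472e-01 1.000e-04 6.190e-02] n rows>= 2.5549074929829083 0.0053806277416539655
```

>>> apply_moves(series="0 0 0 0 0.0005 0.04 1;0 0 0 0 0.0005 0.062 1;0 0 0 0 0.0005 0.062 1;0 0 0 0.05 0.0005 0.062 1;0 0 0 0.1 0.0005 0.062 1;0 0 0 0.14 0.0005 0.062 1;0 0 0 0.147 0.0005 0.062 1;0 0 0 0.147 0.0005 0.062 1;0 0 0 0.147 0.0005 0.062 1")

```text
clock: 35.22
tcp_pos: [0.4506, 0.0086, 0.0751]
orientation: [1.21, 1.207, -1.207]
contact_force: [0.1, 0.5, 0.9]
grip_width: 0.0855
```

>>> apply_moves(series="0 0 0 0 0 0 0;0 0 0 0 0 0 0;0 0 0 0 0 0 0;0 0 0 0 0 0 0;0 0 0 0 0 0 0;0 0 0 0 0 0 0", force=70)

```text
clock: 35.98
tcp_pos: [0.4502, 0.0079, 0.0754]
orientation: [1.21, 1.207, -1.208]
contact_force: [-4.2, -0.1, 15.4]
grip_width: 0.0638
```

Run:
```python
from h import *
look('p_',('wrist',))
```

```text
t 35.98 tcp [0.4502 0.0079 0.0754] yaw -0.0 tilt 0.14 F [-4.2 -0.1 15.4] w 0.0638 q [ 0.25  0.39 -0.48  2.18  0.3   0.63 -0.44]
```

View pics/p_wristb.png

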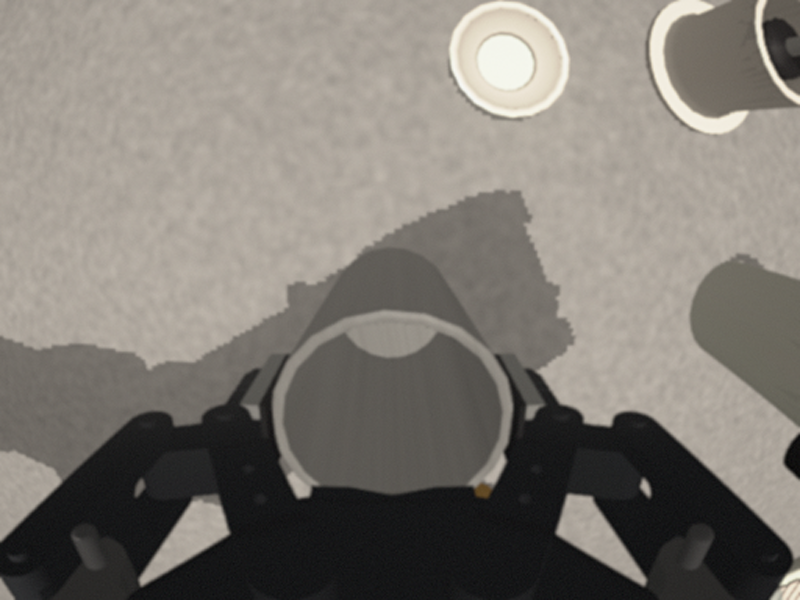

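>>> apply_moves(series="0 0 0 -0.04 0 0 0;0 0 0 -0.08 0 0 0;0 0 0 -0.1 0 0 0;0 0 0 -0.1 0 0 0;0 0 0 -0.1 0.002 0.05 0;0 0 0 -0.1 0.004 0.1 0;0 0 0 -0.1 0.006 0.15 0;0 0 0 -0.1 0.008 0.2 0;0 0 0 -0.1 0.009 0.25 0;0 0 0 -0.1 0.009 0.282 0;0 0 0 -0.1 0.009 0.282 0;0 0 0 -0.1 0.009 0.282 0")

```text
clock: 37.52
tcp_pos: [0.4576, -0.273, 0.1724]
orientation: [1.209, 1.212, -1.209]
contact_force: [-0.7, 0.2, -2.7]
grip_width: 0.0639
```

Run:
```python
from h import *
look('q_')
```

```text
t 37.52 tcp [ 0.4576 -0.273   0.1724] yaw 0.0 tilt 0.13 F [-0.7  0.2 -2.7] w 0.0639 q [ 0.73  0.34 -0.38  1.93  0.16  0.9   0.28]
```

View pics/q_wristb.png

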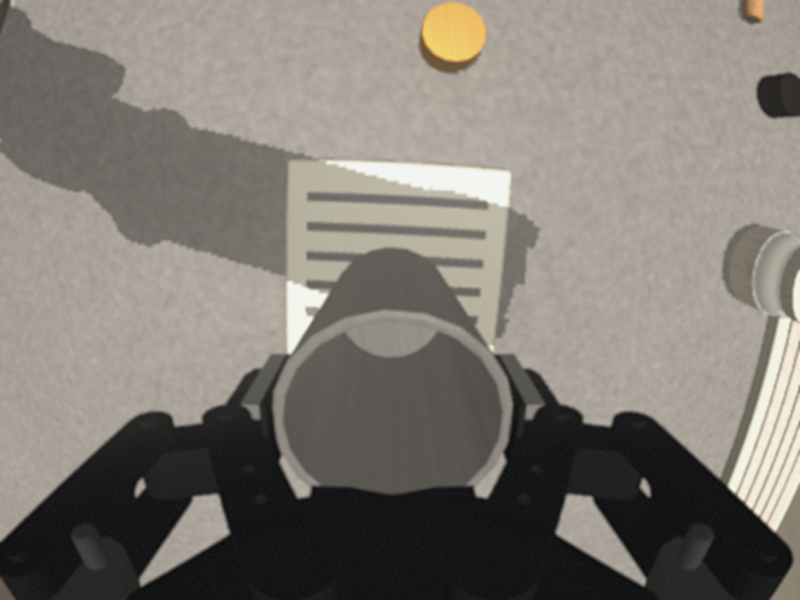

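View pics/q_sceneb.png

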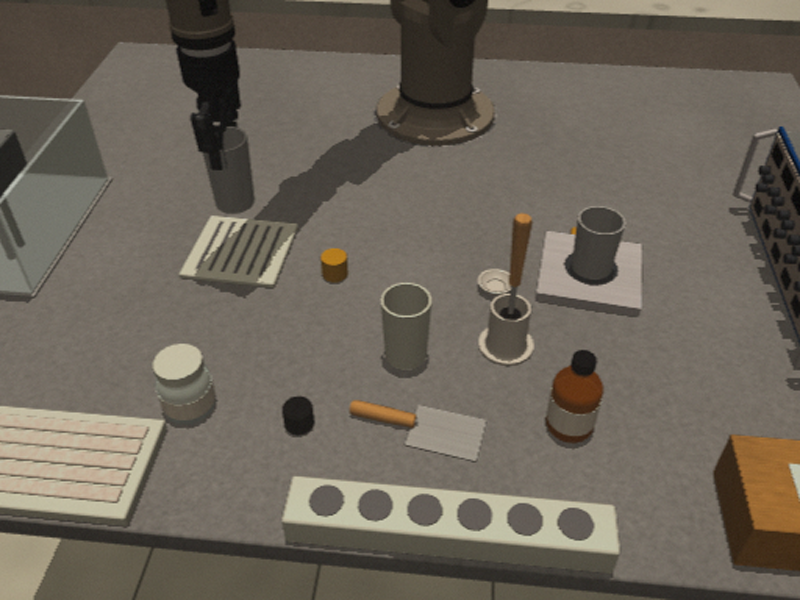

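View pics/q_sideb.png

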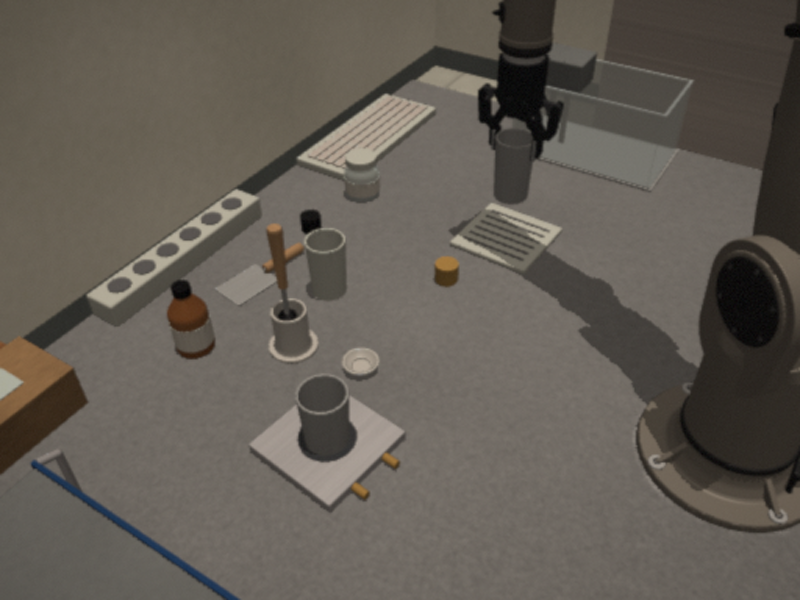

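>>> apply_moves(series="0 0 0 0.04 0.001 0 0;0 0 0 0.07 0.001 0 0;0 0 0 0.08 0.001 0 0;0 0 0 0.083 0.001 0 0;0 0 0 0.086 0.001 0 0;0 0 0 0.087 0.001 0 0;0 0 0 0.087 0.001 0 0")

```text
clock: 38.55
tcp_pos: [0.4595, -0.2742, 0.0871]
orientation: [1.209, 1.208, -1.209]
contact_force: [0.7, -0.7, -1.9]
grip_width: 0.0637
```

>>> apply_moves(series="0 0 0 0.001 0 0 0;0 0 0 0.002 0 0 0;0 0 0 0.003 0 0 0;0 0 0 0.003 0 0 0")

```text
clock: 39.05
tcp_pos: [0.4596, -0.2745, 0.0855]
orientation: [1.209, 1.208, -1.21]
contact_force: [-6.1, 1.1, 16.2]
grip_width: 0.0639
```

>>> apply_moves(series="0 0 0 0 0 0 1;0 0 0 0 0 0 1;0 0 0 0 0 0 1;0 0 0 0 0 0 1;0 0 0 -0.05 0 0 1;0 0 0 -0.1 0 0 1;0 0 0 -0.15 0 0 1;0 0 0 -0.2 0 -0.03 1;0 0 0 -0.2 0 -0.08 1;0 0 0 -0.2 0 -0.08 1;0 0 0 -0.2 0 -0.08 1")

```text
clock: 40.42
tcp_pos: [0.459, -0.1946, 0.2833]
orientation: [1.209, 1.209, -1.21]
contact_force: [0.2, 0.3, 0.1]
grip_width: 0.0856
```

Run:
```python
from h import *
look('r_')
for n,x,y,s in [('scene',110,110,'1'),('scene',330,110,'2'),('side',150,220,'3'),('side',270,90,'4')]:
  im=cv2.imread('pics/r_%s.png'%n)[y:y+110,x:x+110]; cv2.imwrite('pics/r_c%s.png'%s,cv2.resize(im,None,fx=4,fy=4,interpolation=cv2.INTER_CUBIC))
a=[cv2.imread('pics/r_c%d.png'%i)[:,:400] for i in (1,2,3,4)]
m=np.vstack([np.hstack(a[:2]),np.hstack(a[2:])]); cv2.imwrite('pics/r_m.png',cv2.resize(m,(600,600*m.shape[0]//m.shape[1]))[:600]); print(m.shape)
```

```text
t 40.42 tcp [ 0.459  -0.1946  0.2833] yaw -0.0 tilt 0.04 F [0.2 0.3 0.1] w 0.0856 q [ 0.68  0.17 -0.45  1.88  0.08  1.11  0.2 ]
(880, 800, 3)
```

View pics/r_wristb.png

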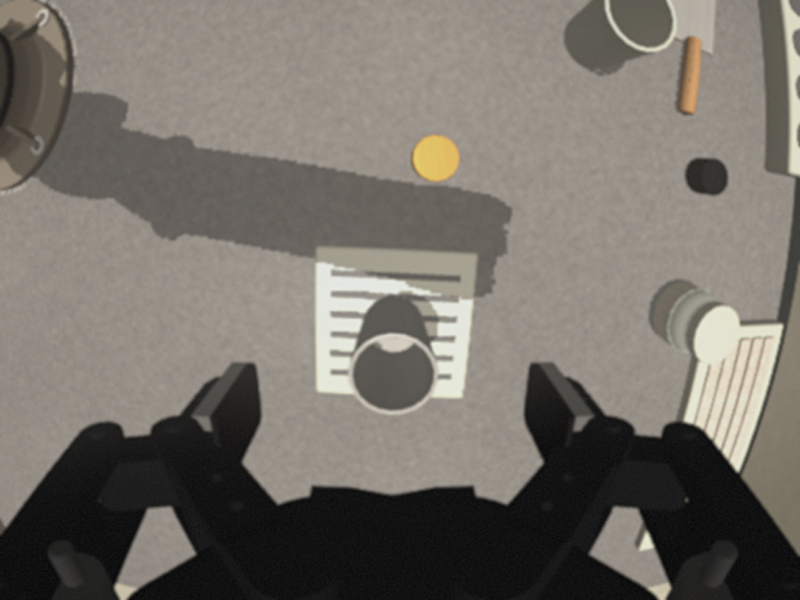

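View pics/r_sceneb.png

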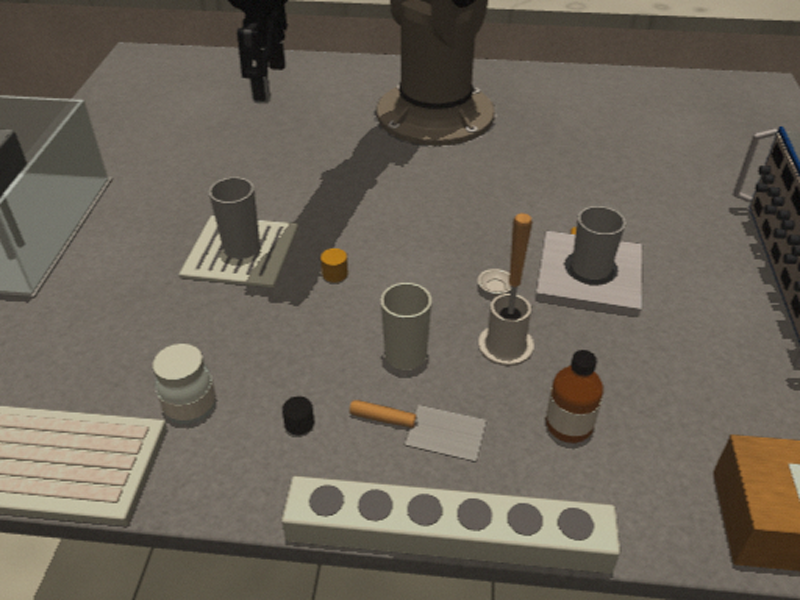

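View pics/r_sideb.png

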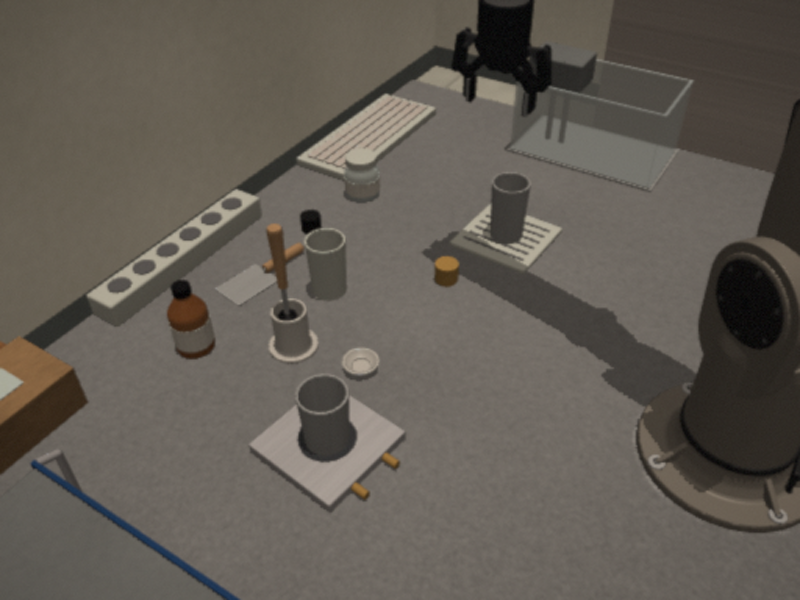

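View pics/r_m.png

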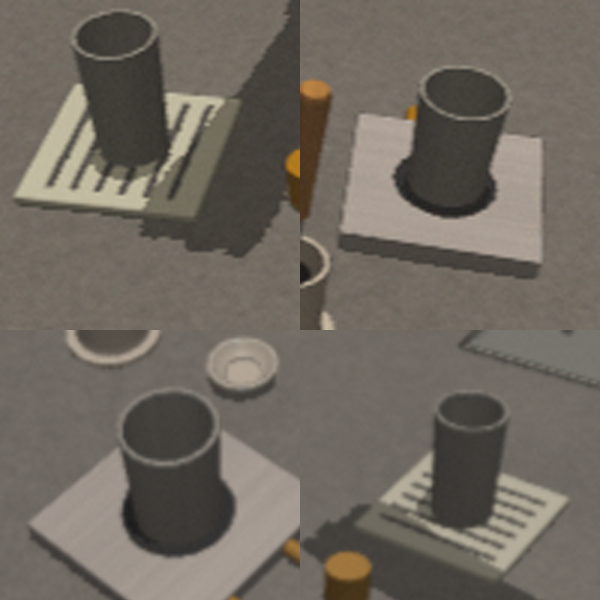

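Run:
```python
from h import *
print('bath',fitc(.033,.122,[('r_scene',cr(110,110,3,[73,11,159,60]))]),fitc(.033,.122,[('r_side',cr(270,90,3,[133,60,209,102]))]))
print('fresh',fitc(.034,.108,[('r_scene',cr(330,110,3,[118,66,210,121]))]),fitc(.034,.108,[('r_side',cr(150,220,3,[119,58,219,137]))]))
print('bath w',fitc(.033,.122,[('r_wrist',cr(0,0,1.5625,[349,333.5,438,413]))],True))
q=np.array([atz('r_wrist',(u+.5)/1.5625-.5,(v+.5)/1.5625-.5,.01,True)[:2] for u,v in [(316,247),(478,253),(463,398),(316,391)]]);print(q.round(4),q.mean(0))
```

```text
bath (array([ 0.46156957, -0.26987206]), array([-0.1, -0.2,  0.1,  0.2])) (array([ 0.45792096, -0.27203975]), array([ 0.2,  0.2, -0.2, -0.2]))
fresh (array([0.46057251, 0.2695829 ]), array([-0.1, -0.2,  0.1,  0.1])) (array([0.45636149, 0.2699882 ]), array([-0.6,  0.1,  0.6, -0.1]))
bath w (array([ 0.45981249, -0.27350725]), array([-0.7, -0.7,  0.7,  0.9]))
[[ 0.3892 -0.1992]
 [ 0.5378 -0.2049]
 [ 0.5306 -0.3538]
 [ 0.3816 -0.3456]] [ 0.45979149 -0.27586571]
```

```bash
python3 -c "
from bench import hand_in
print(hand_in())"
```

```text
the job is handed in; nothing more can be done
None
```

The job is done and handed in at about 41 s; the hand-in reported no verdict.

**Scrubbing:** I scrubbed the bath vessel on the plate, then the tall beaker. No short beaker was there. Each time the brush touched the bottom (5–14 N), came up about 82–88 mm, and went back down to the bottom. I checked both bottom contacts by force, but the upper turning points only by the commanded heights. The brush is back upright in its pot.

**Changing over:** The scrubbed vessel went by way of the clear spot to the drain tray, and the fresh one went to the bath plate.

**Knock:** Between the two scrubs the bath vessel was found about 2 cm off its place on the plate, still upright. I measured it again and picked it up from there. I saw no grip slip.

**Last checks:** The final pictures show everything upright and nothing else visibly moved.
- **Scrubbed vessel:** about (0.460, -0.273), against a tray centre of (0.459, -0.274).
- **Fresh vessel:** about (0.458, 0.270), against a plate centre of (0.459, 0.2695).
- **Disagreement:** the scene and side cameras differed by about 4 mm in x, up to about 8 mm on the tray centre. Centring is therefore only certain to a few millimetres.

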